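# Refill the wax injector and bring it up to pressure

### The job

Refill the wax injector: turn the regulator knob anticlockwise to its stop so that the gauge drops to zero, then push the bayonet lid down, twist it anticlockwise, lift it off and stand it handle-up on the bench clear of the machine. Put every green wax bar into the pot, put the lid back on, push it down against its spring and twist it clockwise until it locks home in its notches. Only once the lid is locked, turn the regulator up again until the gauge's black pointer stands on the red set mark; leave the other things on the bench where they are.

Things in the scene. Friction and masses are not known exactly. Their poses are not given: they have to be found in the camera images.
- injector: Bench wax injector, fixed: grey housing 200 mm deep (x) by 280 mm wide (y), deck 85 mm high; origin on the bench under its middle, x away from its front, y to its left. Round pot at x=0, y=+60 mm with a steel bayonet collar 132 mm across; regulator knob at x=-45, y=-88 mm; gauge (92 mm across, top 101 mm above the bench) at x=+50, y=-88 mm.
- pot_mouth (a point): centre of the pot's mouth at the height of the collar top, 130 mm above the bench. The opening is 94 mm wide in the collar and narrows to 80 mm at the seal seat 24 mm below; the pot floor is 112 mm below. Axes as the injector's.
- collar_slot (a point): one of the collar's two slots (22 mm wide, facing each other, blue dashes on the rim) by which the lid's lugs go in and out, 52 mm from the pot's axis at the collar top. Each slot is 75 degrees anticlockwise (from above) of a notch: the lid enters with its handle pointing at the slots and is twisted 75 degrees clockwise to a stop.
- collar_notch (a point): one of the two notches under the collar (facing each other, red dashes on the rim, in the injector's +y and -y directions) where the lugs end when locked, 52 mm from the pot's axis at the collar top. Stops allow the lid about 4 degrees either side; clearances of plug and lugs are about 4 mm.
- lid: Bayonet lid of the pot, loose, about 0.32 kg, starts locked on the pot. Aluminium disc 114 mm across, 8 mm thick; origin at the centre of the disc's underside, z up. Plug below, 86 mm across and 18 mm deep, with two lugs at +x and -x (14 mm wide, 108 mm over both, 12 to 18 mm below the origin). Locked, the origin is 8 mm above the collar top (14 mm when loose in the slots).
- lid_handle (a point): grip point 30 mm above the lid's origin on its black bar handle, which is 70 mm long (x, pointing at the lugs), 16 mm thick (y) and reaches from 8 to 42 mm above the origin. Axes as the lid's.
- lid_face (a point): face centre of the black seal plate (87 mm across, swivels) sprung under the lid (0.5 N/mm): 38 mm below the lid's origin when free (it is what the lid stands on), 32 mm when locked, where it pushes up with 7 N. Press the lid 5 to 7 mm down from locked (about 10 N; at 8 mm the disc meets the collar) to turn it; let go at the stop, it springs up 4 mm into the notches.
- regulator (a joint): angle of the pressure regulator knob in rad, 0 at its stop (no pressure), growing clockwise from above, to 6.28; starts at 1.0 to 2.6; it stays where it is left. Black knob 44 mm across with a bar grip 42 mm long, 14 mm thick, 32 mm tall; at 0 the bar lies along the injector's x axis and turns with the knob.
- regulator_grip (a point): point on the knob's axis at the height to grip, 147 mm above the bench, 7 mm below the top of the bar; axes turn with the knob, x along the bar.
- gauge_pointer (a joint): angle of the gauge's black pointer in rad clockwise from the zero end; it follows the knob at 0.7 rad of pointer per rad of knob.
- gauge_mark (a joint): angle of the gauge's red set mark on the same scale as the pointer (1.0 to 2.3 rad); it does not move.
- pointer_tip (a point): outer end of the black pointer, 36 mm from the gauge's centre, x along the pointer
- mark_tip (a point): middle of the red set mark, 36 mm from the gauge's centre, x outwards
- board: plywood bench board 240 x 210 x 12 mm, fixed, on which the bars lie; origin under its middle
- bar0: green wax bar 48 x 20 x 20 mm, long along x, lying on a face on the board; origin at the centre of its underside (10 mm below its middle); 2 to 4 bars are present
- bar1: green wax bar 48 x 20 x 20 mm, long along x, lying on a face on the board; origin at the centre of its underside (10 mm below its middle); 2 to 4 bars are present
- bar2: green wax bar 48 x 20 x 20 mm, long along x, lying on a face on the board; origin at the centre of its underside (10 mm below its middle); 2 to 4 bars are present
- bar3: green wax bar 48 x 20 x 20 mm, long along x, lying on a face on the board; origin at the centre of its underside (10 mm below its middle); 2 to 4 bars are present
- spool: aqua plastic reel, 44 mm across, 30 mm tall; origin at the centre of its underside; a bystander, loose, to be left alone
- wax_tree: rose wax casting tree on a round black rubber base 76 mm across, 112 mm tall; origin at the centre of its underside; a bystander, loose, to be left alone
- cup: small clear plastic cup, 70 mm across, 45 mm tall; origin at the centre of its underside; a bystander, loose, to be left alone
- snips: pair of snips with orange finger loops, 150 mm long, lying flat; origin at the centre of its underside; a bystander, loose, to be left alone
- brush: wood-handled brush, 160 mm long, lying; origin at the centre of its underside; a bystander, loose, to be left alone
- crown: rose wax pattern with six short posts, 50 x 24 x 20 mm, lying on the board; origin at the centre of its underside; a bystander, loose, to be left alone
Not all that is in view belongs to the job. What is shaped like the lid but purple is not meant.

How it is judged:
By the outcome, as a careful person would: the job done as asked, in the order asked, and still so for the second after the job is handed in, with the robot touching nothing.
Of bar0, bar1, bar2, bar3 only 2 to 4 are there at a start; the rules pass over those that are not, and their reading is None.
At some moment in a run one of bar0, bar1, bar2, bar3, lid may be knocked a few centimetres aside while the robot is not near it.
Once in a run the grip may slacken for a moment while it holds something.
It also fails if it takes over 210 s, if anything falls off the work surface, if the arm or the gripper's body presses on something with over 40 N, if the wrist force passes 120 N, or if a joint passes its speed limit or range.

### The arm

A 7-joint arm with a two-finger parallel gripper is mounted at the origin on the work surface. World frame = base frame: x ahead of the robot, y to its left, z up, the work surface at z = 0. Lengths are in m, angles in rad, forces in N, time in s.
With the tool pointing down it reaches from about 0.4 to 0.75 m from the base axis. Payload 19.5 kg.
Tool frame: the origin (TCP) lies on the centre line of the jaws, within the pads' length; the fingertips stand 17 mm ahead of it and the grasp point (between the pads) lies 2 mm behind it; z points along the fingers, y is the line along which they close (so a half turn about z gives the same grasp; the last joint's range is limited). The gripper opens to 85 mm and grips with 20 to 120 N. Pads are 22 mm wide; open, the fingers measure 114 mm over their backs; the gripper's body (76 mm by 85 mm) begins 54 mm behind the grasp point. The pads swing forward as they close: fully open they stand 13 mm farther back than shut.
Start: joints at [1.254, 0.707, -0.028, 1.485, 0.022, 0.951, -0.075], TCP at [0.156, -0.553, 0.248] pointing down, gripper open.
Joint ranges: [-2.71, 2.71], [-0.32, 2.16], [-1.57, 1.52], [0, 2.45], [-1.46, 4.6], [0, 2.02], [-2.83, 2.83]. Speed limits (rad/s): [1.89, 1.89, 2.57, 2.57, 3.01, 3.01, 3.01].

### API

Orientations are given as a 3x3 rotation matrix whose columns are the frame's x, y, z axes.
In Python, from station import arm gives the robot as it stands.
- The arm moves only by the tool send_rows, never from a script. Its arguments are lists of equal length, an entry for each row: "jaw": the opening, from 0 (shut) to 1 (fully open); "dp": the shift along the tool's x, y, z in m, a list of three; "roll": the turn about the tool's z in degrees. In form: {"jaw": [jaw, ...], "dp": [[tx, ty, tz], ...], "roll": [roll, ...]}. A call has 1 to 5 rows; each row shifts and turns the commanded pose from where the row before left it, along the tool's axes as they then stand; what a row does not reach is not made up. A row lasts 1/12 s, in which the tool goes at most 41.7 mm and 7.16 degrees, less where a joint would pass 70% of its speed; a pose out of reach is approached as far as the arm can. A call is refused whole if a number of a shift passes 0.0417 or a number of a turn 7.16, either way. A call with a gripper value outside its range is refused whole. The fingers move at their own pace and stop on an object; "squeeze" is the grip in N (left out, the last holds). Time passes only in rows, so rows that do not move let the fingers close. It gives the time, the measured TCP pose, the force, the opening and the grip force at its end, in the units of the state.
- arm.observe(): the state, without advancing time (a new reading comes with each control period).
- arm.snapshot(name): name is "scene" or "top" or "wrist"; returns the picture (420x560x3 uint8, red, green, blue); there is no depth.
- arm.camera_model(name): a dict with "fx", "fy", "cx", "cy" (pixels), "eye" and "rotation" of the camera in the world; the wrist camera has in their place "hand_eye" (4x4, takes a point from camera to tool coordinates, whose origin is the TCP and whose axes are the flange's). Camera axes: x right, y down, z forward; pixel columns grow to the right and rows downward; lengths in m; the calibration is good to about 2 mm. A picture is of the moment at which its call begins: read the wrist's pose just before it. camera_model takes no time and is no camera call.
- arm.job_done(): hands the job in; it is judged then, once.
The state is a dict: "clock": time; "q": joint angles; "qvel": joint speeds; "joint_torque": joint torques, N m; "position": TCP position; "ee_rot": TCP orientation; "ft_force": force on the tool from outside, world axes, zero at the start; "moment": the same for the moment, N m; "finger_gap": finger opening in m; "grasp_force": force on a finger pad.
Only numpy, scipy, OpenCV 4.12 (cv2) and the standard library are available. Lean on these libraries where they do the work, as an engineer would, in place of code of your own. Each camera call takes 0.05 s, during which the arm holds its last target. There are 200 camera calls.

## Working session

There is one attempt and no reset: what is moved stays moved. The work goes in short steps, Python scripts to look and compute and a tool call to move; the robot and the scene stay as the last step left them, time stands still between calls to the robot, and variables do not carry over. Pictures are saved under pics/ and viewed, at most 14 in all, crops included, and the job is handed in when it is done.

Besides the shell and the picture viewer there is one more tool, called after "Request:" as a command line: name --pt "numbers of a row" for each row, then --argument value for the rest. send_rows: Moves the arm, as the interface text tells. Its arguments: {"type":"object","properties":{"jaw":{"type":"array","items":{"type":"number"}},"dp":{"type":"array","items":{"type":"array","items":{"type":"number"}}},"roll":{"type":"array","items":{"type":"number"}},"squeeze":{"type":"number"}},"required":["jaw","dp","roll"]}

```bash
mkdir -p pics; ls
cat > h.py <<'E'
import numpy as np, cv2
from station import arm
def snap(name,fn,crop=None,size=None):
    s=arm.observe(); im=arm.snapshot(name); b=cv2.cvtColor(im,cv2.COLOR_RGB2BGR)
    cv2.imwrite('pics/raw_'+fn,b)
    if crop: b=b[crop[1]:crop[3],crop[0]:crop[2]]
    if size: b=cv2.resize(b,size,interpolation=cv2.INTER_CUBIC)
    cv2.imwrite('pics/'+fn,b); return s,im
def cam(name,s=None):
    m=arm.camera_model(name); K=(m['fx'],m['fy'],m['cx'],m['cy'])
    if 'hand_eye' in m:
        H=np.array(m['hand_eye']); R=np.array(s['ee_rot']); return K,R@H[:3,3]+np.array(s['position']),R@H[:3,:3]
    return K,np.array(m['eye']),np.array(m['rotation'])
def px2w(c,u,v,z):
    K,e,R=c; d=R@np.array([(u-K[2])/K[0],(v-K[3])/K[1],1.]); return e+d*(z-e[2])/d[2]
def w2px(c,p):
    K,e,R=c; q=R.T@(np.array(p)-e); return np.array([K[0]*q[0]/q[2]+K[2],K[1]*q[1]/q[2]+K[3]])
def st():
    s=arm.observe(); print({k:np.round(s[k],3).tolist() for k in('clock','q','position','ee_rot','ft_force','finger_gap','grasp_force')}); return s
E
python3 - <<'E'
from h import *
s=st()
snap('top','top0.png',size=(800,600)); snap('scene','scene0.png',size=(800,600))
for n in('top','scene','wrist'): print(n,arm.camera_model(n))
E
```

```text
pics
{'clock': 0.0, 'q': [1.254, 0.707, -0.028, 1.485, 0.022, 0.951, -0.076], 'position': [0.156, -0.553, 0.248], 'ee_rot': [[0.962, 0.271, -0.0], [0.271, -0.962, 0.001], [-0.0, -0.001, -1.0]], 'ft_force': [-0.925, -0.19, 0.602], 'finger_gap': 0.085, 'grasp_force': 0.0}
top {'fx': 525.7526133308552, 'fy': 525.7526133308552, 'cx': 285.2501031277318, 'cy': 209.929869110045, 'eye': array([ 0.43879985, -0.01162079,  1.87620745]), 'rotation': array([[ 0.02304383, -0.99730494,  0.06965511],
       [-0.99971397, -0.02343339, -0.00478057],
       [ 0.00639994, -0.06952502, -0.99755968]])}
scene {'fx': 455.63394423457066, 'fy': 455.63394423457066, 'cx': 280.60057964107057, 'cy': 203.87564768965802, 'eye': array([1.52325943, 0.26663448, 0.86258939]), 'rotation': array([[-0.25647745,  0.57390336, -0.77772376],
       [ 0.96646826,  0.1417965 , -0.21408607],
       [-0.0125862 , -0.80655359, -0.59102699]])}
wrist {'fx': 369.707347536318, 'fy': 369.707347536318, 'cx': 276.56899166286064, 'cy': 211.1857646619776, 'hand_eye': array([[ 2.62754168e-04, -9.46433705e-01, -3.22898085e-01,
         8.17659867e-02],
       [ 9.99999897e-01,  1.29617856e-04,  4.33819338e-04,
        -1.97367091e-04],
       [-3.68727886e-04, -3.22898165e-01,  9.46433642e-01,
        -1.25986473e-01],
       [ 0.00000000e+00,  0.00000000e+00,  0.00000000e+00,
         1.00000000e+00]])}
```

View pics/top0.png

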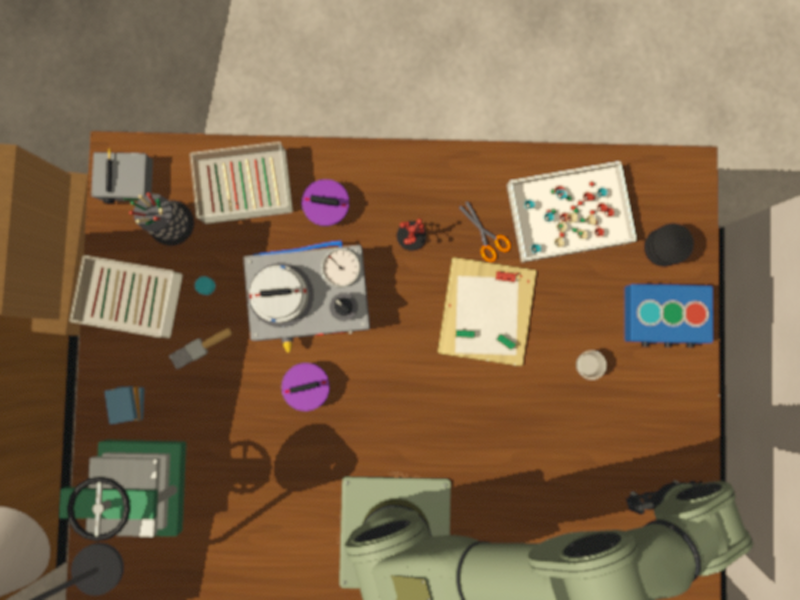

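View pics/scene0.png

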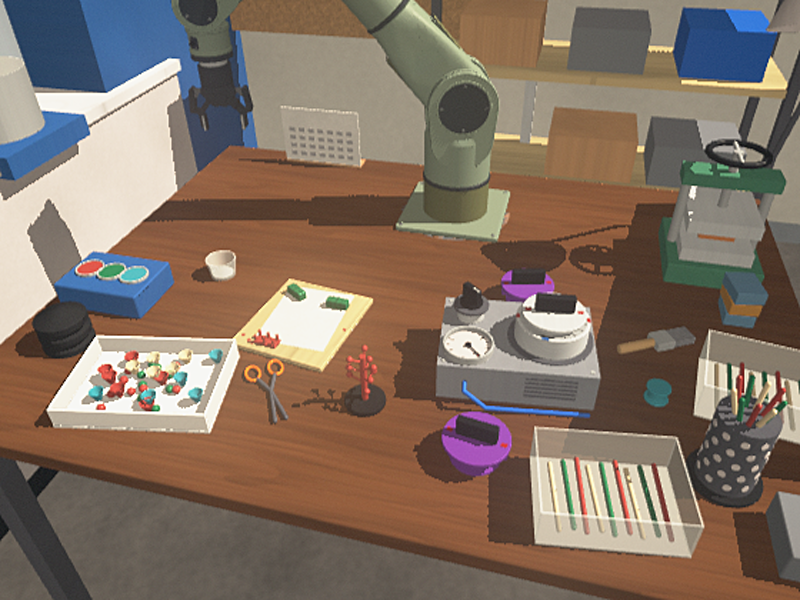

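Run:
```python
from h import *
b=cv2.imread('pics/raw_top0.png')
a=cv2.resize(b[160:248,160:270],(700,560),interpolation=cv2.INTER_CUBIC)
cv2.imwrite('pics/c1.png',a)
c=cam('top')
for n,u,v,z in(('lid',195.5,205,.18),('knob',241,213.5,.154),('gauge',239,187,.101),('barA',327,234,.02),('barB',355.5,239,.02),('crown',356,193,.02),('purp1',228,141,.06),('purp2',214,270,.06),('tree',288,164,.01),('snips',340,164,.0),('cup',414,255,.03),('spool',143,200,.03),('cornTL',171,179,.085),('cornTR',253,171,.085),('cornBR',258,229,.085),('cornBL',175,238,.085)): print(n,px2w(c,u,v,z).round(3))
```

```text
lid [0.566 0.271 0.18 ]
knob [0.544 0.125 0.154]
gauge [0.637 0.139 0.101]
barA [ 0.487 -0.17   0.02 ]
barB [ 0.471 -0.271  0.02 ]
crown [ 0.635 -0.27   0.02 ]
purp1 [0.802 0.185 0.06 ]
purp2 [0.353 0.219 0.06 ]
tree [ 0.734 -0.027  0.01 ]
snips [ 0.74  -0.214  0.   ]
cup [ 0.42  -0.475  0.03 ]
spool [0.591 0.481 0.03 ]
cornTL [0.661 0.373 0.085]
cornTR [0.695 0.094 0.085]
cornBR [0.497 0.071 0.085]
cornBL [0.459 0.352 0.085]
```

View pics/c1.png

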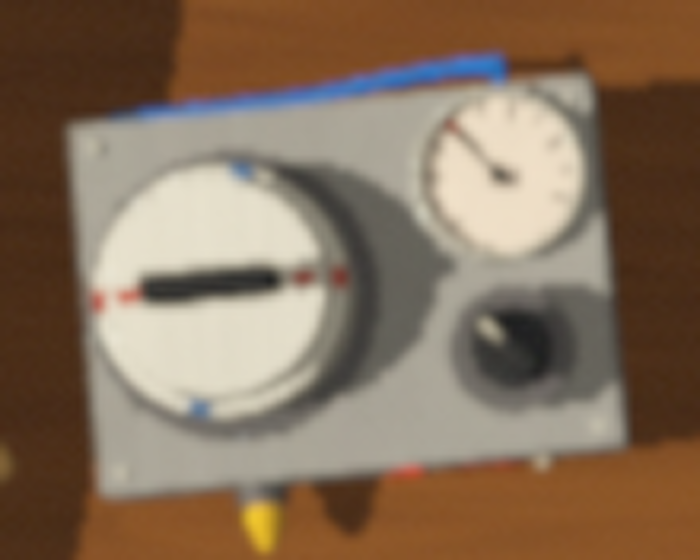

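Request:
send_rows --jaw '[1,1,1,1,1]' --pt "0.029 -0.029 -0.008" --pt "0.029 -0.029 -0.008" --pt "0.029 -0.029 -0.008" --pt "0.029 -0.029 -0.008" --pt "0.029 -0.029 -0.008" --roll '[0,0,0,0,0]'

```text
clock: 0.52
position: [0.2563, -0.3731, 0.2884]
ee_rot: [[0.963, 0.271, -0.0], [0.271, -0.963, 0.0], [-0.0, -0.0, -1.0]]
ft_force: [1.4, 0.4, 0.3]
finger_gap: 0.0858
grasp_force: 0.0
```

Request:
send_rows --jaw '[1,1,1,1,1]' --pt "0.029 -0.029 -0.004" --pt "0.029 -0.029 -0.004" --pt "0.029 -0.029 0" --pt "0.029 -0.029 0" --pt "0.029 -0.029 0" --roll '[0,0,0,0,0]'

```text
clock: 0.93
position: [0.3566, -0.1942, 0.2963]
ee_rot: [[0.963, 0.271, 0.0], [0.271, -0.963, 0.0], [0.0, -0.0, -1.0]]
ft_force: [-0.2, 0.3, 0.4]
finger_gap: 0.0854
grasp_force: 0.0
```

Request:
send_rows --jaw '[1,1,1,1,1]' --pt "0.029 -0.029 0" --pt "0.029 -0.029 0" --pt "0.029 -0.029 0" --pt "0.029 -0.029 0" --pt "0.029 -0.029 0" --roll '[0,0,0,0,0]'

```text
clock: 1.35
position: [0.4569, -0.0151, 0.2962]
ee_rot: [[0.962, 0.271, -0.0], [0.271, -0.962, 0.0], [-0.0, -0.0, -1.0]]
ft_force: [-0.2, -0.8, -0.3]
finger_gap: 0.0852
grasp_force: 0.0
```

Request:
send_rows --jaw '[1,1,1,1,1]' --pt "0.029 -0.029 0" --pt "0.029 -0.029 0" --pt "0.029 -0.029 0" --pt "0.029 -0.029 0" --pt "0.029 -0.029 0" --roll '[0,0,0,0,0]'

```text
clock: 1.77
position: [0.557, 0.1638, 0.2961]
ee_rot: [[0.962, 0.272, -0.0], [0.272, -0.962, -0.0], [-0.0, 0.0, -1.0]]
ft_force: [1.4, -0.6, 1.4]
finger_gap: 0.0853
grasp_force: 0.0
```

Request:
send_rows --jaw '[1,1,1,1,1]' --pt "0 0 0" --pt "0 0 0" --pt "0 0 0" --pt "0 0 0" --pt "0 0 0" --roll '[-7,-7,-7,-7,-7]'

```text
clock: 2.18
position: [0.5565, 0.1617, 0.2959]
ee_rot: [[0.628, 0.778, -0.001], [0.778, -0.628, -0.0], [-0.0, -0.0, -1.0]]
ft_force: [-0.1, 0.2, -0.9]
finger_gap: 0.0855
grasp_force: 0.0
```

Request:
send_rows --jaw '[1,1,1,1,1]' --pt "0 0 0" --pt "0 0 0" --pt "0 0 0" --pt "0 0 0" --pt "0 0 0" --roll '[-7,-7,-7,-7,-7]'

```text
clock: 2.6
position: [0.5565, 0.1616, 0.296]
ee_rot: [[0.068, 0.998, -0.001], [0.998, -0.068, -0.0], [-0.0, -0.001, -1.0]]
ft_force: [0.5, 0.0, 0.1]
finger_gap: 0.0856
grasp_force: 0.0
```

Request:
send_rows --jaw '[1,1,1,1]' --pt "0 0 0" --pt "0 0 0" --pt "0 0 0" --pt "0 0 0" --roll '[-7,-5,0,0]'

```text
clock: 2.93
position: [0.5566, 0.1615, 0.296]
ee_rot: [[-0.132, 0.991, -0.001], [0.991, 0.132, 0.0], [0.0, -0.001, -1.0]]
ft_force: [1.1, -0.1, -0.3]
finger_gap: 0.0852
grasp_force: 0.0
```

Run:
```python
from h import *
st(); snap('wrist','w1.png',size=(800,600))
```

```text
{'clock': 2.933, 'q': [-0.143, 0.685, -0.4, 1.38, 0.275, 1.133, -0.447], 'position': [0.557, 0.162, 0.296], 'ee_rot': [[-0.132, 0.991, -0.001], [0.991, 0.132, 0.0], [0.0, -0.001, -1.0]], 'ft_force': [1.138, -0.097, -0.346], 'finger_gap': 0.085, 'grasp_force': 0.0}
```

View pics/w1.png

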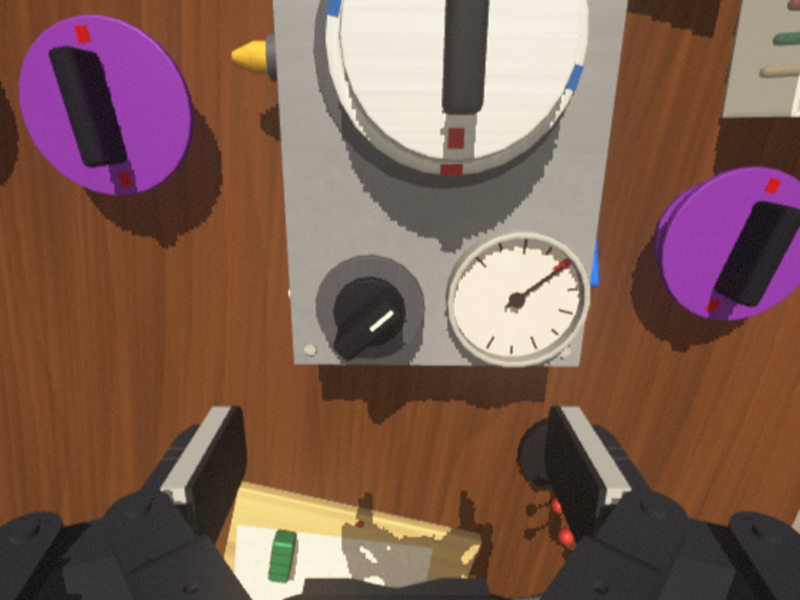

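Run:
```python
from h import *
b=cv2.imread('pics/raw_w1.png')
cv2.imwrite('pics/c2.png',cv2.resize(b[155:262,215:425],(798,407),interpolation=cv2.INTER_CUBIC))
```

```text
(no output)
```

View pics/c2.png

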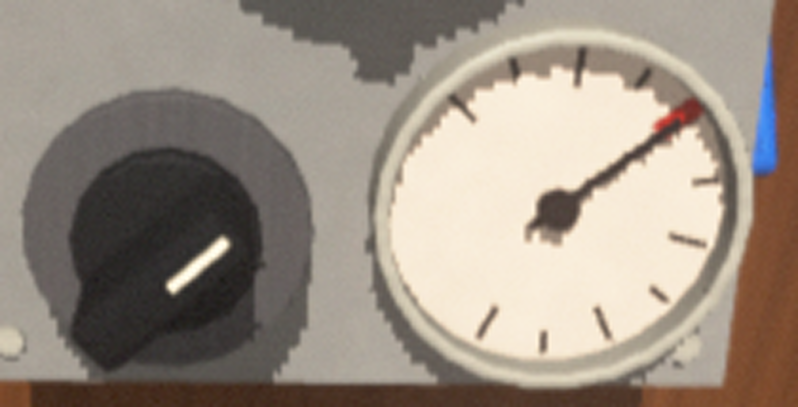

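Run:
```python
from h import *
s=arm.observe(); c=cam('wrist',s)
f=lambda x,y,z:px2w(c,215+x/3.8,155+y/3.8,z)
def yaw(a,b): d=b-a; return np.degrees(np.arctan2(d[1],d[0])).round(1),np.hypot(*d[:2]).round(4)
a,b=f(170,290,.154),f(230,240,.154); print('marker',a.round(4),b.round(4),yaw(a,b))
print('base ring ctr',f(168,228,.085).round(4), 'knob disc ctr',f(166,240,.122).round(4))
h=f(557,212,.097);print('hub',h.round(4))
for n,p in dict(mark=(680,115),t0=(462,108),t1=(515,70),t2=(581,67),tend=(487,323)).items():
  q=f(*p,.095);print(n,yaw(h,q))
g=lambda u,v,z:px2w(c,u*.7,v*.7,z)
print('hous front edge',yaw(g(295,364,.085),g(580,366,.085)), g(295,364,.085),g(580,366,.085))
print('lid handle: ',yaw(g(463,112,.18),g(466,0,.18)),g(463,112,.18).round(4)); print('lid red',g(456,138,.146).round(4),'collar red',g(451,170,.13).round(4))
```

```text
marker [0.5454 0.1349 0.154 ] [0.5562 0.1474 0.154 ] (np.float64(49.1), np.float64(0.0165))
base ring ctr [0.5433 0.1236 0.085 ] knob disc ctr [0.5432 0.1339 0.122 ]
hub [0.6372 0.1445 0.097 ]
mark (np.float64(47.9), np.float64(0.037))
t0 (np.float64(140.9), np.float64(0.0354))
t1 (np.float64(116.7), np.float64(0.0371))
t2 (np.float64(92.0), np.float64(0.0359))
tend (np.float64(-108.8), np.float64(0.0339))
hous front edge (np.float64(7.1), np.float64(0.2007)) [0.49574341 0.07452408 0.085     ] [0.69487062 0.09920736 0.085     ]
lid handle:  (np.float64(98.3), np.float64(0.0427)) [0.5727 0.2516 0.18  ]
lid red [0.5754 0.2401 0.146 ] collar red [0.5773 0.2232 0.13  ]
```

Request:
send_rows --jaw '[0.5,0.5,0.5,0.5,0.5]' --pt "0 0 0" --pt "0 0 0" --pt "0 0 0" --pt "0 0 0" --pt "0 0 0" --roll '[7,7,7,7,7]'

```text
clock: 3.4
position: [0.5566, 0.1618, 0.2963]
ee_rot: [[0.466, 0.885, 0.0], [0.885, -0.466, 0.0], [0.0, 0.0, -1.0]]
ft_force: [0.0, 0.0, -0.3]
finger_gap: 0.0433
grasp_force: 0.0
```

Request:
send_rows --jaw '[0.5,0.5,0.5,0.5,0.5]' --pt "0 0 0" --pt "0 0 0" --pt "-0.015 0.0045 0.01" --pt "-0.0147 0.0048 0.02" --pt "0 0 0.03" --roll '[7,6.5,0,0,0]'

```text
clock: 3.82
position: [0.5444, 0.1309, 0.2374]
ee_rot: [[0.657, 0.754, 0.003], [0.754, -0.657, -0.001], [0.002, 0.003, -1.0]]
ft_force: [1.5, -0.1, 0.0]
finger_gap: 0.0428
grasp_force: 0.0
```

Request:
send_rows --jaw '[0.5,0.5,0.5,0.5]' --pt "0 0 0.03" --pt "0 0 0" --pt "0 0 0" --pt "0 0 0" --roll '[0,0,0,0]'

```text
clock: 4.15
position: [0.5448, 0.1335, 0.2077]
ee_rot: [[0.654, 0.757, 0.001], [0.757, -0.654, 0.001], [0.001, 0.001, -1.0]]
ft_force: [0.2, -0.1, 0.6]
finger_gap: 0.0427
grasp_force: 0.0
```

Run:
```python
from h import *
s=st(); snap('wrist','w2.png',crop=(130,150,430,375),size=(800,600))
c=cam('wrist',s); print(w2px(c,[.544,.133,.154]), w2px(c,[.544+.021*.656,.133+.021*.755,.154]), w2px(c,[.544-.021*.656,.133-.021*.755,.154]))
```

```text
{'clock': 4.15, 'q': [-0.219, 0.736, -0.15, 1.593, 0.138, 0.822, -1.137], 'position': [0.545, 0.133, 0.208], 'ee_rot': [[0.654, 0.757, 0.001], [0.757, -0.654, 0.001], [0.001, 0.001, -1.0]], 'ft_force': [0.246, -0.081, 0.6], 'finger_gap': 0.043, 'grasp_force': 0.0}
[277.77104133 249.84602654] [277.94613734 212.57120503] [277.6075735  284.64541512]
```

View pics/w2.png

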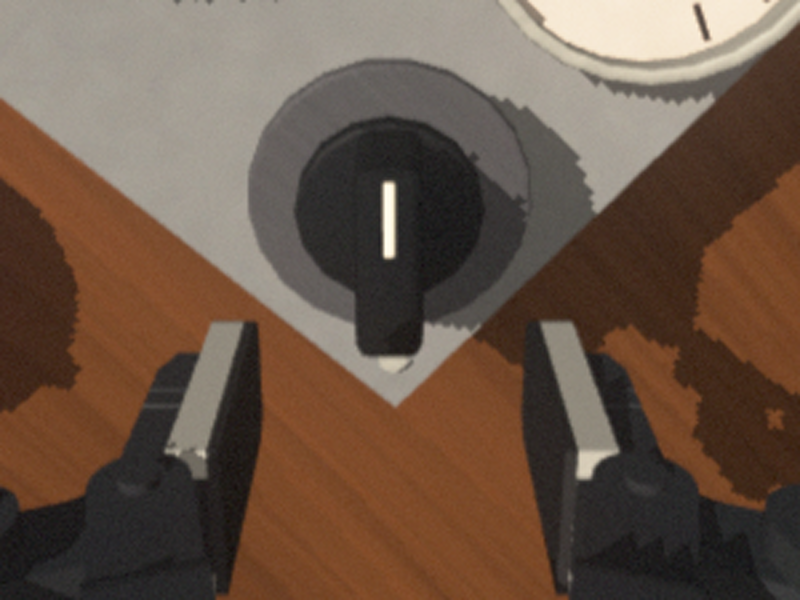

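Request:
send_rows --jaw '[0.5,0.5,0.2,0.1,0.1]' --pt "0 -0.001 0.032" --pt "0 0 0.031" --pt "0 0 0" --pt "0 0 0" --pt "0 0 0" --roll '[0,0,0,0,0]' --squeeze 40

```text
clock: 4.62
position: [0.5442, 0.1337, 0.1448]
ee_rot: [[0.653, 0.757, 0.002], [0.757, -0.653, 0.0], [0.001, 0.001, -1.0]]
ft_force: [2.5, 2.7, -10.6]
finger_gap: 0.0133
grasp_force: 39.7
```

Request:
send_rows --jaw '[0,0,0,0,0]' --pt "0 0 0" --pt "0 0 0" --pt "0 0 0" --pt "0 0 0" --pt "0 0 0" --roll '[0,0,0,-4,-6]'

```text
clock: 5.03
position: [0.5442, 0.1338, 0.1446]
ee_rot: [[0.51, 0.86, 0.002], [0.86, -0.51, 0.0], [0.001, 0.002, -1.0]]
ft_force: [-0.7, -2.8, 8.6]
finger_gap: 0.0134
grasp_force: 42.8
```

Request:
send_rows --jaw '[0,0,0,0,0]' --pt "0 0 0" --pt "0 0 0" --pt "0 0 0" --pt "0 0 0" --pt "0 0 0" --roll '[-6,-6,-6,-6,-6]'

```text
clock: 5.45
position: [0.5441, 0.1337, 0.1446]
ee_rot: [[0.009, 1.0, 0.002], [1.0, -0.009, 0.0], [0.0, 0.002, -1.0]]
ft_force: [-0.2, -1.4, 9.2]
finger_gap: 0.013
grasp_force: 42.8
```

Request:
send_rows --jaw '[0,0,0,0,0]' --pt "0 0 0" --pt "0 0 0" --pt "0 0 0" --pt "0 0 0" --pt "0 0 0" --roll '[-6,-6,-6,-6,-6]'

```text
clock: 5.87
position: [0.5441, 0.1337, 0.1446]
ee_rot: [[-0.493, 0.87, 0.002], [0.87, 0.493, -0.0], [-0.001, 0.002, -1.0]]
ft_force: [-0.2, -1.6, 9.4]
finger_gap: 0.0136
grasp_force: 42.9
```

Request:
send_rows --jaw '[0,0,0,0,0]' --pt "0 0 0" --pt "0 0 0" --pt "0 0 0" --pt "0 0 0" --pt "0 0 0" --roll '[-6,-6,-6,-6,-6]'

```text
clock: 6.28
position: [0.5441, 0.1336, 0.1446]
ee_rot: [[-0.862, 0.507, 0.002], [0.507, 0.862, -0.0], [-0.002, 0.001, -1.0]]
ft_force: [-0.8, -0.8, 8.3]
finger_gap: 0.013
grasp_force: 42.9
```

Request:
send_rows --jaw '[0,0,0,0,0]' --pt "0 0 0" --pt "0 0 0" --pt "0 0 0" --pt "0 0 0" --pt "0 0 0" --roll '[-6,-6,-6,-6,-6]'

```text
clock: 6.7
position: [0.5442, 0.1336, 0.1446]
ee_rot: [[-1.0, 0.009, 0.002], [0.009, 1.0, -0.0], [-0.002, -0.0, -1.0]]
ft_force: [0.4, -1.2, 10.3]
finger_gap: 0.0132
grasp_force: 42.9
```

Request:
send_rows --jaw '[0,0,0,0,0]' --pt "0 0 0" --pt "0 0 0" --pt "0 0 0" --pt "0 0 0" --pt "0 0 0" --roll '[-3,-2,-2,-2,0]'

```text
clock: 7.12
position: [0.5442, 0.1336, 0.1446]
ee_rot: [[-0.99, -0.144, 0.002], [-0.144, 0.99, -0.0], [-0.002, -0.0, -1.0]]
ft_force: [0.6, -1.5, 11.6]
finger_gap: 0.0132
grasp_force: 45.8
```

Run:
```python
from h import *
s=st(); print(np.round(s['moment'],2), np.degrees(np.arctan2(s['ee_rot'][1][0],s['ee_rot'][0][0])))
```

```text
{'clock': 7.117, 'q': [0.091, 0.931, -0.802, 1.65, 0.81, 0.922, 0.69], 'position': [0.544, 0.134, 0.145], 'ee_rot': [[-0.99, -0.144, 0.002], [-0.144, 0.99, -0.0], [-0.002, -0.0, -1.0]], 'ft_force': [0.554, -1.452, 11.583], 'finger_gap': 0.013, 'grasp_force': 45.837}
[-0.38 -0.03 -0.81] -171.71572593940763
```

Request:
send_rows --jaw '[0.5,0.5,0.5,0.5,0.5]' --pt "0 0 0" --pt "0 0 0" --pt "0 0 0" --pt "0 0 -0.04" --pt "0 0 -0.04" --roll '[1,0,0,0,0]'

```text
clock: 7.53
position: [0.5426, 0.1337, 0.2234]
ee_rot: [[-0.992, -0.127, -0.003], [-0.127, 0.992, -0.0], [0.003, 0.0, -1.0]]
ft_force: [1.3, -0.3, 1.5]
finger_gap: 0.0426
grasp_force: 0.0
```

Request:
send_rows --jaw '[1,1,1,1,1]' --pt "0 0 -0.04" --pt "0 0 -0.03" --pt "0 0 0" --pt "0 0 0" --pt "0 0 0" --roll '[6,6,6,6,6]'

```text
clock: 7.95
position: [0.5435, 0.1337, 0.2938]
ee_rot: [[-0.92, 0.392, 0.001], [0.392, 0.92, -0.0], [-0.001, 0.0, -1.0]]
ft_force: [-0.1, -0.2, -0.4]
finger_gap: 0.0847
grasp_force: 0.0
```

Request:
send_rows --jaw '[1,1,1,1,1]' --pt "0 0 0" --pt "0 0 0" --pt "0 0 0" --pt "0 0 0" --pt "0 0 0" --roll '[6,6,6,6,6]'

```text
clock: 8.37
position: [0.5434, 0.1338, 0.2934]
ee_rot: [[-0.601, 0.799, -0.0], [0.799, 0.601, -0.0], [-0.0, -0.0, -1.0]]
ft_force: [-1.0, 0.1, -0.5]
finger_gap: 0.0854
grasp_force: 0.0
```

Request:
send_rows --jaw '[1,1,1,1,1]' --pt "0 0 0" --pt "0 0 0" --pt "0 0 0" --pt "0 0 0" --pt "0 0 0" --roll '[6,6,6,6,6]'

```text
clock: 8.78
position: [0.5434, 0.1338, 0.2934]
ee_rot: [[-0.121, 0.993, -0.0], [0.993, 0.121, 0.0], [0.0, -0.0, -1.0]]
ft_force: [0.4, 0.1, -0.1]
finger_gap: 0.0856
grasp_force: 0.0
```

Request:
send_rows --jaw '[1,1,1,1]' --pt "0.033 0.0175 0" --pt "0.032 0.0175 0" --pt "0 0 0" --pt "0 0 0" --roll '[0,0,0,0]'

```text
clock: 9.12
position: [0.5697, 0.2045, 0.2927]
ee_rot: [[-0.129, 0.992, -0.001], [0.992, 0.129, 0.0], [0.001, -0.001, -1.0]]
ft_force: [-0.6, -1.3, -0.1]
finger_gap: 0.0853
grasp_force: 0.0
```

Run:
```python
from h import *
s=st(); snap('wrist','w3.png',size=(800,600))
```

```text
{'clock': 9.117, 'q': [-0.188, 0.74, -0.463, 1.281, 0.328, 1.196, -0.536], 'position': [0.57, 0.204, 0.293], 'ee_rot': [[-0.129, 0.992, -0.001], [0.992, 0.129, 0.0], [0.001, -0.001, -1.0]], 'ft_force': [-0.636, -1.349, -0.081], 'finger_gap': 0.085, 'grasp_force': 0.0}
```

View pics/w3.png

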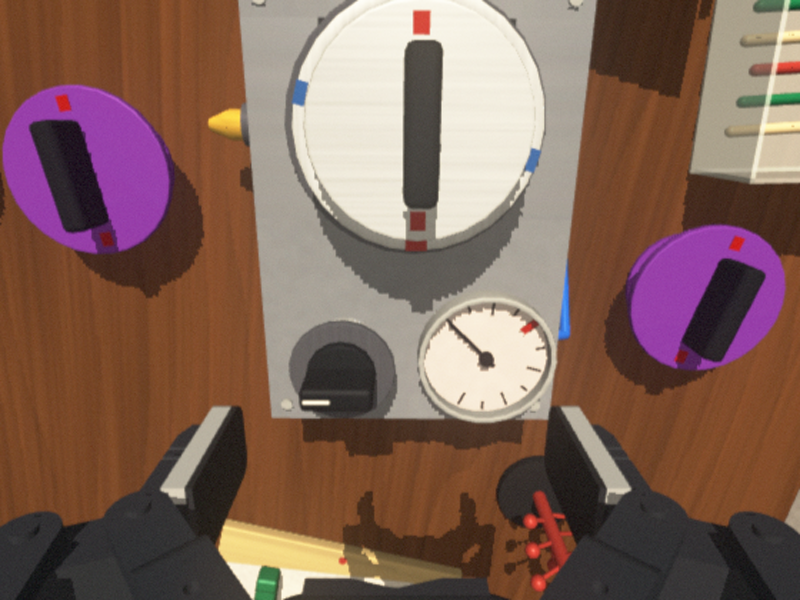

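Run:
```python
from h import *
s=arm.observe(); c=cam('wrist',s); b=cv2.imread('pics/raw_w3.png').astype(int)
m=(b[:,:,2]>130)&(b[:,:,1]<80)&(b[:,:,0]<80); m[:, :355]=0; m[:,390:]=0; m[:215]=0; m[245:]=0
v,u=np.nonzero(m); print(len(u),u.mean(),v.mean())
mk=px2w(c,u.mean(),v.mean(),.094)
hub=px2w(c,486.5*.7,359.5*.7,.096); z0=px2w(c,447*.7,319*.7,.096)
hubm=np.array([.6382,.1446,.094])
for h in(hub,hubm): print(h.round(4),[np.degrees(np.arctan2(p[1]-h[1],p[0]-h[0])).round(1) for p in(mk,z0)], np.hypot(*(mk-h)[:2]).round(4))
A=px2w(c,424*.7,42*.7,.18);B=px2w(c,421.5*.7,208*.7,.18);print(A,B,(A+B)/2,np.degrees(np.arctan2(*(A-B)[1::-1])))
```

```text
28 369.2142857142857 228.92857142857142
[0.638  0.1427 0.096 ] [np.float64(48.2), np.float64(140.7)] 0.0346
[0.6382 0.1446 0.094 ] [np.float64(46.3), np.float64(143.0)] 0.0331
[0.56544024 0.31726066 0.18      ] [0.57414528 0.25011346 0.18      ] [0.56979276 0.28368706 0.18      ] 97.38668756914115
```

Request:
send_rows --jaw '[0.6,0.6,0.6,0.6,0.6]' --pt "0.027 0.0035 0" --pt "0.026 0.0035 0" --pt "0.026 0.0035 0" --pt "0 0 0.03" --pt "0 0 0.03" --roll '[0,0,0,0,0]'

```text
clock: 9.58
position: [0.5705, 0.283, 0.2335]
ee_rot: [[-0.127, 0.992, 0.002], [0.992, 0.127, 0.001], [0.001, 0.002, -1.0]]
ft_force: [1.2, -0.3, -1.1]
finger_gap: 0.051
grasp_force: 0.0
```

Request:
send_rows --jaw '[0.6,0.6,0.6,0.6,0.6]' --pt "0 0 0.03" --pt "0 0 0.02" --pt "0 0 0.015" --pt "0 0 0" --pt "0 0 0" --roll '[0,0,0,0,0]'

```text
clock: 10.0
position: [0.5706, 0.2815, 0.1686]
ee_rot: [[-0.125, 0.992, -0.0], [0.992, 0.125, -0.0], [-0.0, -0.0, -1.0]]
ft_force: [0.3, 0.7, 1.3]
finger_gap: 0.0513
grasp_force: 0.0
```

Request:
send_rows --jaw '[0.3,0.1,0,0,0]' --pt "0 0 0" --pt "0 0 0" --pt "0 0 0" --pt "0 0 0" --pt "0 0 0" --roll '[0,0,0,0,0]' --squeeze 70

```text
clock: 10.42
position: [0.5708, 0.2824, 0.1689]
ee_rot: [[-0.126, 0.992, 0.001], [0.992, 0.126, 0.0], [0.0, 0.001, -1.0]]
ft_force: [0.8, -0.2, 4.0]
finger_gap: 0.0148
grasp_force: 69.4
```

Request:
send_rows --jaw '[0,0,0,0,0]' --pt "0 0 0.002" --pt "0 0 0.002" --pt "0 0 0.002" --pt "0 0 0" --pt "0 0 0" --roll '[0,0,0,0,0]'

```text
clock: 10.83
position: [0.5708, 0.2824, 0.1627]
ee_rot: [[-0.126, 0.992, 0.001], [0.992, 0.126, 0.0], [0.0, 0.001, -1.0]]
ft_force: [0.3, -1.4, 7.1]
finger_gap: 0.0149
grasp_force: 69.8
```

Request:
send_rows --jaw '[0,0,0,0,0]' --pt "0 0 0" --pt "0 0 0" --pt "0 0 0" --pt "0 0 0" --pt "0 0 0" --roll '[-5,-5,-5,-5,-5]'

```text
clock: 11.25
position: [0.5718, 0.2828, 0.1632]
ee_rot: [[-0.537, 0.844, 0.003], [0.844, 0.537, 0.002], [-0.0, 0.004, -1.0]]
ft_force: [6.6, 1.7, 7.7]
finger_gap: 0.0149
grasp_force: 69.8
```

Request:
send_rows --jaw '[0,0,0,0,0]' --pt "0 0 0" --pt "0 0 0" --pt "0 0 0" --pt "0 0 0" --pt "0 0 0" --roll '[-5,-5,-5,-5,-5]'

```text
clock: 11.67
position: [0.5716, 0.2832, 0.1633]
ee_rot: [[-0.843, 0.538, 0.003], [0.538, 0.843, 0.002], [-0.001, 0.004, -1.0]]
ft_force: [6.4, 4.1, 8.2]
finger_gap: 0.0147
grasp_force: 69.9
```

Request:
send_rows --jaw '[0,0,0,0,0]' --pt "0 0 0" --pt "0 0 0" --pt "0 0 0" --pt "0 0 0" --pt "0 0 0" --roll '[-5,-5,-5,-5,-5]'

```text
clock: 12.08
position: [0.5713, 0.2836, 0.1633]
ee_rot: [[-0.991, 0.131, 0.003], [0.131, 0.991, 0.003], [-0.002, 0.003, -1.0]]
ft_force: [5.2, 7.2, 6.9]
finger_gap: 0.0148
grasp_force: 69.9
```

Request:
send_rows --jaw '[0,0,0]' --pt "0 0 0" --pt "0 0 0" --pt "0 0 0" --roll '[0,0,0]'

```text
clock: 12.33
position: [0.5712, 0.2835, 0.1632]
ee_rot: [[-0.991, 0.135, 0.002], [0.135, 0.991, 0.003], [-0.002, 0.003, -1.0]]
ft_force: [5.8, 6.0, 7.5]
finger_gap: 0.0146
grasp_force: 69.9
```

Run:
```python
from h import *
s=st(); print(np.round(s['moment'],2), np.degrees(np.arctan2(s['ee_rot'][1][0],s['ee_rot'][0][0])))
```

```text
{'clock': 12.333, 'q': [-0.198, 0.985, -0.745, 1.327, 0.69, 1.088, 0.402], 'position': [0.571, 0.284, 0.163], 'ee_rot': [[-0.991, 0.135, 0.002], [0.135, 0.991, 0.003], [-0.002, 0.003, -1.0]], 'ft_force': [5.842, 6.004, 7.454], 'finger_gap': 0.015, 'grasp_force': 69.874}
[ 1.07 -0.96  0.01] 172.24345874125754
```

Request:
send_rows --jaw '[0,0,0,0,0]' --pt "-0.0015 0.0015 0" --pt "0 0 -0.005" --pt "0 0 -0.005" --pt "0 0 -0.005" --pt "0 0 -0.005" --roll '[0,0,0,0,0]'

```text
clock: 12.75
position: [0.5722, 0.2834, 0.1825]
ee_rot: [[-0.991, 0.135, -0.0], [0.135, 0.991, -0.0], [0.0, -0.0, -1.0]]
ft_force: [0.9, -0.6, -3.3]
finger_gap: 0.015
grasp_force: 68.4
```

Request:
send_rows --jaw '[0,0,0,0]' --pt "0 0 -0.005" --pt "0 0 -0.005" --pt "0 0 -0.005" --pt "0 0 0" --roll '[0,0,0,0]'

```text
clock: 13.08
position: [0.5724, 0.2838, 0.1982]
ee_rot: [[-0.991, 0.135, 0.001], [0.135, 0.991, 0.001], [-0.001, 0.001, -1.0]]
ft_force: [0.2, -0.3, -2.4]
finger_gap: 0.0151
grasp_force: 68.5
```

Request:
send_rows --jaw '[0,0,0,0,0]' --pt "0 0 -0.025" --pt "0 0 -0.03" --pt "0 0 -0.02" --pt "0.0102 -0.03 0" --pt "0.0102 -0.03 0" --roll '[0,0,0,0,0]'

```text
clock: 13.5
position: [0.5433, 0.2276, 0.2727]
ee_rot: [[-0.991, 0.134, 0.001], [0.134, 0.991, 0.002], [-0.001, 0.002, -1.0]]
ft_force: [1.4, -0.7, -4.1]
finger_gap: 0.0148
grasp_force: 69.5
```

Request:
send_rows --jaw '[0,0,0,0,0]' --pt "0.0102 -0.03 0" --pt "0.0102 -0.03 0" --pt "0.0102 -0.03 0" --pt "0.0102 -0.03 0" --pt "0.0102 -0.03 0" --roll '[0,0,0,0,0]'

```text
clock: 13.92
position: [0.4721, 0.0839, 0.2722]
ee_rot: [[-0.991, 0.135, -0.0], [0.135, 0.991, -0.0], [0.0, -0.0, -1.0]]
ft_force: [0.7, -1.0, -3.5]
finger_gap: 0.0146
grasp_force: 69.5
```

Request:
send_rows --jaw '[0,0,0,0,0]' --pt "0.0102 -0.03 0" --pt "0.0102 -0.03 0" --pt "0.0102 -0.03 0" --pt "0 0 0" --pt "0 0 0" --roll '[0,0,0,0,0]'

```text
clock: 14.33
position: [0.4303, -0.0013, 0.2723]
ee_rot: [[-0.99, 0.138, 0.0], [0.138, 0.99, -0.001], [-0.0, -0.001, -1.0]]
ft_force: [0.8, 1.1, -3.0]
finger_gap: 0.0147
grasp_force: 69.9
```

Request:
send_rows --jaw '[0,0,0,0,0]' --pt "0 0 0.035" --pt "0 0 0.035" --pt "0 0 0.035" --pt "0 0 0.035" --pt "0 0 0.035" --roll '[0,0,0,0,0]'

```text
clock: 14.75
position: [0.4305, 0.0013, 0.0957]
ee_rot: [[-0.991, 0.134, -0.0], [0.134, 0.991, 0.002], [0.001, 0.002, -1.0]]
ft_force: [2.2, -0.3, -4.1]
finger_gap: 0.0147
grasp_force: 69.9
```

Request:
send_rows --jaw '[0,0,0]' --pt "0 0 0.01" --pt "0 0 0" --pt "0 0 0" --roll '[0,0,0]'

```text
clock: 15.0
position: [0.4309, 0.0011, 0.0873]
ee_rot: [[-0.991, 0.133, -0.0], [0.133, 0.991, 0.0], [0.0, 0.0, -1.0]]
ft_force: [0.8, -1.0, -2.9]
finger_gap: 0.015
grasp_force: 69.9
```

Now down to 0.069 and release.

Request:
send_rows --jaw '[0,0,0,0,0]' --pt "0 0 0.006" --pt "0 0 0.006" --pt "0 0 0.004" --pt "0 0 0.003" --pt "0 0 0" --roll '[0,0,0,0,0]'

```text
clock: 15.42
position: [0.4313, 0.0004, 0.0686]
ee_rot: [[-0.991, 0.135, 0.001], [0.135, 0.991, 0.0], [-0.001, 0.001, -1.0]]
ft_force: [1.9, 0.3, 2.1]
finger_gap: 0.0149
grasp_force: 70.8
```

Request:
send_rows --jaw '[0.5,0.5,0.5,0.5,0.5]' --pt "0 0 0" --pt "0 0 0" --pt "0 0 -0.03" --pt "0 0 -0.035" --pt "0 0 -0.04" --roll '[0,0,0,0,0]'

```text
clock: 15.83
position: [0.4293, 0.0007, 0.1743]
ee_rot: [[-0.991, 0.133, -0.004], [0.133, 0.991, 0.001], [0.004, 0.001, -1.0]]
ft_force: [1.6, -1.0, 0.4]
finger_gap: 0.0428
grasp_force: 0.0
```

Request:
send_rows --jaw '[1,1,1,1,1]' --pt "0 0 -0.04" --pt "0 0 -0.035" --pt "-0.0132 -0.0352 0" --pt "-0.0132 -0.0352 0" --pt "-0.0132 -0.0352 0" --roll '[0,0,0,0,0]'

```text
clock: 16.25
position: [0.4555, -0.1115, 0.2491]
ee_rot: [[-0.991, 0.134, 0.001], [0.134, 0.991, -0.001], [-0.001, -0.0, -1.0]]
ft_force: [1.4, 0.8, 0.1]
finger_gap: 0.0857
grasp_force: 0.0
```

Request:
send_rows --jaw '[1,1,1,1,1]' --pt "-0.0132 -0.0352 0" --pt "-0.0132 -0.0352 0" --pt "-0.0132 -0.0352 0" --pt "0 0 0" --pt "0 0 0" --roll '[0,0,0,7,7]'

```text
clock: 16.67
position: [0.4801, -0.2215, 0.2478]
ee_rot: [[-0.926, 0.378, -0.001], [0.378, 0.926, 0.001], [0.001, 0.001, -1.0]]
ft_force: [0.7, 1.8, 0.1]
finger_gap: 0.0855
grasp_force: 0.0
```

Request:
send_rows --jaw '[1,1,1,1,1]' --pt "0 0 0" --pt "0 0 0" --pt "0 0 0" --pt "0 0 0" --pt "0 0 0" --roll '[7,7,7,7,7]'

```text
clock: 17.08
position: [0.4804, -0.2196, 0.2485]
ee_rot: [[-0.543, 0.84, -0.0], [0.84, 0.543, 0.001], [0.001, 0.0, -1.0]]
ft_force: [1.0, 1.4, 0.3]
finger_gap: 0.0853
grasp_force: 0.0
```

Request:
send_rows --jaw '[1,1,1,1,1]' --pt "0 0 0" --pt "0 0 0" --pt "0 0 0" --pt "0 0 0" --pt "0 0 0" --roll '[7,7,7,7,7]'

```text
clock: 17.5
position: [0.4804, -0.2195, 0.2485]
ee_rot: [[0.036, 0.999, 0.0], [0.999, -0.036, 0.001], [0.001, 0.0, -1.0]]
ft_force: [0.7, 0.0, -0.1]
finger_gap: 0.0855
grasp_force: 0.0
```

Request:
send_rows --jaw '[1,1,1,1]' --pt "0 0 0" --pt "0 0 0" --pt "0 0 0" --pt "0 0 0" --roll '[7,0,0,0]'

```text
clock: 17.83
position: [0.4805, -0.2197, 0.2483]
ee_rot: [[0.148, 0.989, -0.0], [0.989, -0.148, 0.0], [0.0, -0.0, -1.0]]
ft_force: [0.6, 0.5, -0.2]
finger_gap: 0.0856
grasp_force: 0.0
```

Run:
```python
from h import *
s=st(); snap('wrist','w4.png',size=(800,600))
c=cam('wrist',s); b=cv2.imread('pics/raw_w4.png').astype(int)
m=((b[:,:,1]>b[:,:,2]+25)&(b[:,:,1]>b[:,:,0]+15)).astype(np.uint8)
n,l,stt,ce=cv2.connectedComponentsWithStats(m)
for i in range(1,n):
  if stt[i,4]>150:
    v,u=np.nonzero(l==i); P=np.array([px2w(c,a,d,.028)[:2] for a,d in zip(u,v)]); r=cv2.minAreaRect((P*1000).astype(np.float32)); print(stt[i],ce[i].round(1)/.7,r)
```

```text
{'clock': 17.833, 'q': [0.599, 0.659, -0.426, 1.648, 0.327, 0.906, -0.1], 'position': [0.481, -0.22, 0.248], 'ee_rot': [[0.148, 0.989, -0.0], [0.989, -0.148, 0.0], [0.0, -0.0, -1.0]], 'ft_force': [0.629, 0.504, -0.16], 'finger_gap': 0.086, 'grasp_force': 0.0}
[ 265   85   24   54 1078] [395.14285714 159.        ] ((488.1908264160156, -160.62608337402344), (46.47319793701172, 18.597625732421875), 86.9052734375)
[258 192  35  50 912] [392.57142857 309.71428571] ((471.1498718261719, -260.5341796875), (49.85398483276367, 19.610576629638672), 56.677276611328125)
[537 312  15  15 157] [776.42857143 455.28571429] ((746.8215942382812, -421.86260986328125), (15.067774772644043, 18.349863052368164), 4.381259441375732)
```

View pics/w4.png

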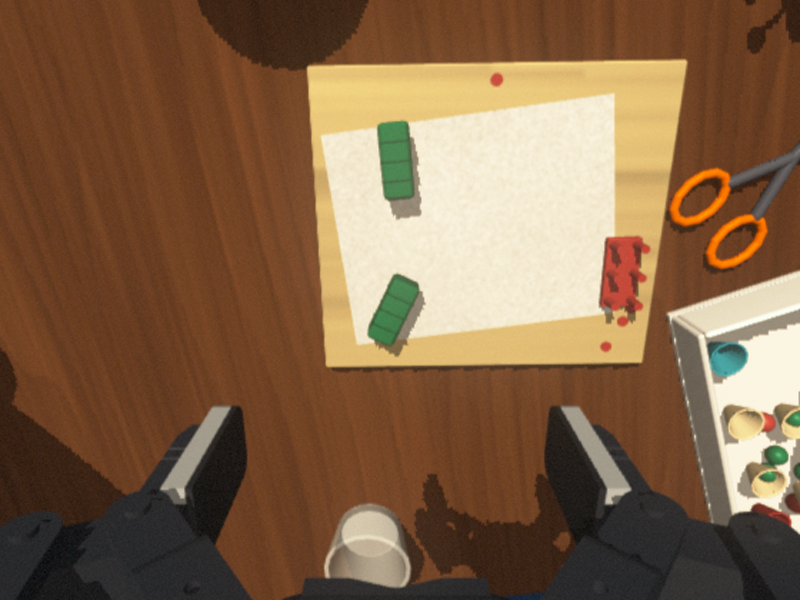

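Request:
send_rows --jaw '[0.6,0.6,0.6,0.6,0.6]' --pt "0 0 0" --pt "0.03 0.0022 0" --pt "0.029 0.0022 0.035" --pt "0 0 0.04" --pt "0 0 0.04" --roll '[-5.4,0,0,0,0]' --squeeze 40

```text
clock: 18.3
position: [0.4885, -0.1622, 0.1354]
ee_rot: [[0.054, 0.999, 0.002], [0.999, -0.054, 0.001], [0.001, 0.002, -1.0]]
ft_force: [0.9, -1.2, -0.4]
finger_gap: 0.0511
grasp_force: 0.0
```

Request:
send_rows --jaw '[0.6,0.6,0.6,0.6,0.6]' --pt "0 0 0.04" --pt "0 0 0.03" --pt "0 0 0.02" --pt "0 0 0.01" --pt "0 0 0" --roll '[0,0,0,0,0]'

```text
clock: 18.72
position: [0.4875, -0.1632, 0.0347]
ee_rot: [[0.057, 0.998, -0.002], [0.998, -0.057, 0.001], [0.001, -0.002, -1.0]]
ft_force: [0.9, -0.6, 1.0]
finger_gap: 0.0509
grasp_force: 0.0
```

Request:
send_rows --jaw '[0.3,0.1,0.1,0.1,0.1]' --pt "0 0 0" --pt "0 0 0" --pt "0 0 0" --pt "0 0 0" --pt "0 0 0" --roll '[0,0,0,0,0]'

```text
clock: 19.13
position: [0.4887, -0.1638, 0.0376]
ee_rot: [[0.059, 0.998, 0.002], [0.998, -0.059, -0.0], [-0.0, 0.002, -1.0]]
ft_force: [-0.9, 0.7, 10.2]
finger_gap: 0.0187
grasp_force: 39.3
```

Request:
send_rows --jaw '[0.1,0.1,0.1,0.1,0.1]' --pt "0 0 -0.01" --pt "0 0 -0.02" --pt "0 0 -0.03" --pt "0 0 0" --pt "0 0 0" --roll '[0,0,0,0,0]'

```text
clock: 19.55
position: [0.4888, -0.164, 0.0985]
ee_rot: [[0.059, 0.998, 0.003], [0.998, -0.059, -0.001], [-0.001, 0.003, -1.0]]
ft_force: [1.3, -0.3, -0.7]
finger_gap: 0.0189
grasp_force: 39.6
```

Request:
send_rows --jaw '[0.1,0.1,0.1,0.1,0.1]' --pt "0 0 -0.035" --pt "0 0 -0.035" --pt "0 0 -0.035" --pt "0 0 -0.035" --pt "0.0377 0.0046 0" --roll '[0,0,0,0,0]'

```text
clock: 19.97
position: [0.4951, -0.1325, 0.2413]
ee_rot: [[0.068, 0.998, 0.006], [0.998, -0.068, -0.005], [-0.004, 0.006, -1.0]]
ft_force: [0.7, -1.8, -0.3]
finger_gap: 0.0187
grasp_force: 39.6
```

Request:
send_rows --jaw '[0.1,0.1,0.1,0.1,0.1]' --pt "0.0377 0.0046 0" --pt "0.0377 0.0046 0" --pt "0.0377 0.0046 0" --pt "0.0377 0.0046 0" --pt "0.0377 0.0046 0" --roll '[0,0,0,0,0]'

```text
clock: 20.38
position: [0.5287, 0.0624, 0.2363]
ee_rot: [[0.058, 0.998, -0.0], [0.998, -0.058, -0.0], [-0.0, -0.0, -1.0]]
ft_force: [0.9, -0.6, 0.2]
finger_gap: 0.0188
grasp_force: 39.6
```

Request:
send_rows --jaw '[0.1,0.1,0.1,0.1,0.1]' --pt "0.0377 0.0046 0" --pt "0.0377 0.0046 0" --pt "0.0377 0.0046 0" --pt "0.0377 0.0046 0" --pt "0.0377 0.0046 0" --roll '[0,0,0,0,0]'

```text
clock: 20.8
position: [0.5627, 0.2492, 0.2363]
ee_rot: [[0.058, 0.998, -0.0], [0.998, -0.058, -0.0], [-0.0, -0.0, -1.0]]
ft_force: [0.1, -0.8, 0.1]
finger_gap: 0.0189
grasp_force: 39.6
```

Request:
send_rows --jaw '[0.1,0.1,0.1]' --pt "0.0377 0.0046 0" --pt "0 0 0" --pt "0 0 0" --roll '[0,0,0]'

```text
clock: 21.05
position: [0.5689, 0.2866, 0.2356]
ee_rot: [[0.056, 0.998, -0.001], [0.998, -0.056, 0.0], [0.0, -0.001, -1.0]]
ft_force: [-0.0, -0.3, 0.7]
finger_gap: 0.0187
grasp_force: 39.6
```

Run:
```python
from h import *
s=st(); snap('wrist','w5.png',crop=(90,0,510,420),size=(600,600))
c=cam('wrist',s); print(w2px(c,[.5706,.2852,.13]))
```

```text
{'clock': 21.05, 'q': [-0.358, 0.839, -0.371, 1.242, 0.304, 1.116, -0.805], 'position': [0.569, 0.287, 0.236], 'ee_rot': [[0.056, 0.998, -0.001], [0.998, -0.056, 0.0], [0.0, -0.001, -1.0]], 'ft_force': [-0.022, -0.348, 0.691], 'finger_gap': 0.019, 'grasp_force': 39.596}
[281.63704721 218.56036739]
```

View pics/w5.png

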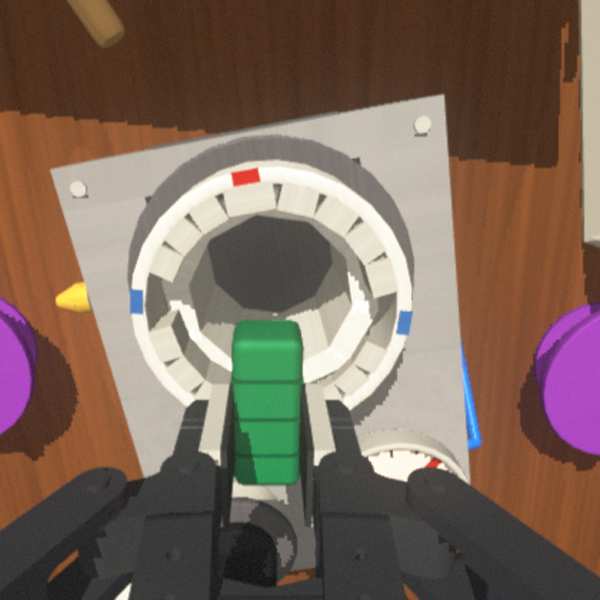

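Request:
send_rows --jaw '[0.1,0.1,0.1,0.1,0.1]' --pt "0 0 0.03" --pt "0 0 0.03" --pt "0 0 0.03" --pt "0 0 0.025" --pt "0 0 0" --roll '[0,0,0,0,0]'

```text
clock: 21.52
position: [0.5683, 0.2823, 0.1172]
ee_rot: [[0.06, 0.998, -0.005], [0.998, -0.06, -0.004], [-0.004, -0.005, -1.0]]
ft_force: [-1.3, -0.3, -1.3]
finger_gap: 0.0185
grasp_force: 39.6
```

Request:
send_rows --jaw '[0.4,0.4,0.4,0.4,0.4]' --pt "0 0 0" --pt "0 0 0" --pt "0 0 0" --pt "0 0 0" --pt "0 0 -0.02" --roll '[0,0,0,0,0]'

```text
clock: 21.93
position: [0.5689, 0.2841, 0.1397]
ee_rot: [[0.058, 0.998, -0.003], [0.998, -0.058, -0.002], [-0.002, -0.003, -1.0]]
ft_force: [-0.7, -1.0, 0.5]
finger_gap: 0.0339
grasp_force: 0.0
```

Request:
send_rows --jaw '[0.4,0.4,0.4,0.4,0.4]' --pt "0 0 -0.03" --pt "0 0 -0.03" --pt "0 0 -0.04" --pt "-0.0377 -0.0046 0" --pt "-0.0377 -0.0046 0" --roll '[0,0,0,0,0]'

```text
clock: 22.35
position: [0.5562, 0.211, 0.2438]
ee_rot: [[0.056, 0.998, 0.004], [0.998, -0.056, 0.003], [0.003, 0.004, -1.0]]
ft_force: [1.6, -1.1, -2.0]
finger_gap: 0.034
grasp_force: 0.0
```

Request:
send_rows --jaw '[0.6,0.6,0.6,0.6,0.6]' --pt "-0.0377 -0.0046 0" --pt "-0.0377 -0.0046 0" --pt "-0.0377 -0.0046 0" --pt "-0.0377 -0.0046 0" --pt "-0.0377 -0.0046 0" --roll '[0,0,0,0,0]'

```text
clock: 22.77
position: [0.5216, 0.0215, 0.2421]
ee_rot: [[0.058, 0.998, 0.001], [0.998, -0.058, -0.0], [-0.0, 0.001, -1.0]]
ft_force: [0.9, 0.2, -0.1]
finger_gap: 0.0512
grasp_force: 0.0
```

Request:
send_rows --jaw '[0.6,0.6,0.6,0.6,0.6]' --pt "-0.0377 -0.0046 0" --pt "-0.0377 -0.0046 0" --pt "-0.0377 -0.0046 0" --pt "-0.0377 -0.0046 0" --pt "-0.0377 -0.0046 0" --roll '[0,0,0,0,0]'

```text
clock: 23.18
position: [0.4875, -0.1655, 0.2421]
ee_rot: [[0.059, 0.998, 0.001], [0.998, -0.059, -0.001], [-0.001, 0.001, -1.0]]
ft_force: [1.4, 0.5, 0.3]
finger_gap: 0.0512
grasp_force: 0.0
```

Request:
send_rows --jaw '[0.6,0.6,0.6,0.6]' --pt "-0.0377 -0.0046 0" --pt "-0.037 -0.012 0" --pt "0 0 0" --pt "0 0 0" --roll '[0,0,0,0]'

```text
clock: 23.52
position: [0.4664, -0.239, 0.2417]
ee_rot: [[0.062, 0.998, 0.0], [0.998, -0.062, -0.001], [-0.001, 0.001, -1.0]]
ft_force: [0.7, 1.1, -0.1]
finger_gap: 0.0513
grasp_force: 0.0
```

```bash
cat > green.py <<'E'
from h import *
def green(fn,z=.03,crop=None):
  s=st(); snap('wrist',fn,size=(800,600))
  c=cam('wrist',s); b=cv2.imread('pics/raw_'+fn).astype(int)
  m=((b[:,:,1]>b[:,:,2]+25)&(b[:,:,1]>b[:,:,0]+15)).astype(np.uint8)
  n,l,stt,ce=cv2.connectedComponentsWithStats(m)
  for i in range(1,n):
    if stt[i,4]>150:
      v,u=np.nonzero(l==i); P=np.array([px2w(c,a,d,z)[:2] for a,d in zip(u,v)]); print(stt[i],(ce[i]/.7).round(),cv2.minAreaRect((P*1000).astype(np.float32)))
E
python3 -c "
from green import *
green('w6.png')"
```

```text
{'clock': 23.517, 'q': [0.664, 0.666, -0.462, 1.673, 0.364, 0.888, -0.008], 'position': [0.466, -0.239, 0.242], 'ee_rot': [[0.062, 0.998, 0.0], [0.998, -0.062, -0.001], [-0.001, 0.001, -1.0]], 'ft_force': [0.671, 1.136, -0.052], 'finger_gap': 0.051, 'grasp_force': 0.0}
[265 174  40  50 995] [406. 284.] ((471.0291748046875, -260.19476318359375), (48.720062255859375, 20.16649055480957), 56.90412902832031)
```

Request:
send_rows --jaw '[0.6,0.6,0.6,0.6,0.6]' --pt "0 0 0" --pt "0 0 0" --pt "0 0 0" --pt "0 0 0" --pt "0 0 0" --roll '[6,6,6,6,5.6]'

```text
clock: 23.98
position: [0.4679, -0.2357, 0.2417]
ee_rot: [[0.547, 0.837, 0.001], [0.837, -0.547, 0.0], [0.001, 0.001, -1.0]]
ft_force: [0.5, 0.1, -0.7]
finger_gap: 0.0511
grasp_force: 0.0
```

Request:
send_rows --jaw '[0.6,0.6,0.6,0.6,0.6]' --pt "-0.0153 0.0154 0.02" --pt "0 0 0.04" --pt "0 0 0.04" --pt "0 0 0.04" --pt "0 0 0.03" --roll '[0,0,0,0,0]'

```text
clock: 24.4
position: [0.4719, -0.2566, 0.069]
ee_rot: [[0.542, 0.84, -0.001], [0.84, -0.542, 0.001], [0.001, -0.001, -1.0]]
ft_force: [0.6, -0.7, -0.4]
finger_gap: 0.0512
grasp_force: 0.0
```

Request:
send_rows --jaw '[0.6,0.6,0.6]' --pt "0 0 0.02" --pt "0 0 0.012" --pt "0 0 0" --roll '[0,0,0]'

```text
clock: 24.65
position: [0.4718, -0.2565, 0.0374]
ee_rot: [[0.542, 0.84, -0.002], [0.84, -0.542, 0.002], [0.0, -0.003, -1.0]]
ft_force: [-0.0, -0.1, 0.3]
finger_gap: 0.051
grasp_force: 0.0
```

Request:
send_rows --jaw '[0.3,0.1,0.1,0.1,0.1]' --pt "0 0 0" --pt "0 0 0" --pt "0 0 0" --pt "0 0 0" --pt "0 0 0" --roll '[0,0,0,0,0]'

```text
clock: 25.07
position: [0.4725, -0.2582, 0.0406]
ee_rot: [[0.544, 0.839, 0.002], [0.839, -0.544, -0.0], [0.001, 0.002, -1.0]]
ft_force: [-0.0, 2.8, 8.9]
finger_gap: 0.0182
grasp_force: 39.2
```

Request:
send_rows --jaw '[0.1,0.1,0.1,0.1,0.1]' --pt "0 0 -0.01" --pt "0 0 -0.02" --pt "0 0 -0.03" --pt "0 0 -0.04" --pt "0 0 0" --roll '[0,0,0,0,0]'

```text
clock: 25.48
position: [0.4737, -0.2592, 0.1462]
ee_rot: [[0.544, 0.839, 0.008], [0.839, -0.544, -0.004], [0.001, 0.008, -1.0]]
ft_force: [0.2, -0.4, 0.6]
finger_gap: 0.0187
grasp_force: 39.5
```

Request:
send_rows --jaw '[0.1,0.1,0.1,0.1,0.1]' --pt "0 0 -0.035" --pt "0 0 -0.035" --pt "0 0 -0.025" --pt "0.0339 -0.0144 0" --pt "0.0339 -0.0144 0" --roll '[0,0,0,0,0]'

```text
clock: 25.9
position: [0.4844, -0.1864, 0.2366]
ee_rot: [[0.547, 0.837, 0.003], [0.837, -0.547, -0.002], [0.001, 0.004, -1.0]]
ft_force: [1.6, 0.2, -0.3]
finger_gap: 0.0191
grasp_force: 39.5
```

Request:
send_rows --jaw '[0.1,0.1,0.1,0.1,0.1]' --pt "0.0339 -0.0144 0" --pt "0.0339 -0.0144 0" --pt "0.0339 -0.0144 0" --pt "0.0339 -0.0144 0" --pt "0.0339 -0.0144 0" --roll '[0,0,0,0,0]'

```text
clock: 26.32
position: [0.5162, -0.0026, 0.2356]
ee_rot: [[0.544, 0.839, 0.001], [0.839, -0.544, 0.0], [0.001, 0.001, -1.0]]
ft_force: [0.7, -0.2, -0.1]
finger_gap: 0.0184
grasp_force: 39.5
```

Request:
send_rows --jaw '[0.1,0.1,0.1,0.1,0.1]' --pt "0.0339 -0.0144 0" --pt "0.0339 -0.0144 0" --pt "0.0339 -0.0144 0" --pt "0.0339 -0.0144 0" --pt "0.0339 -0.0144 0" --roll '[0,0,0,0,0]'

```text
clock: 26.73
position: [0.5479, 0.1789, 0.2358]
ee_rot: [[0.544, 0.839, 0.001], [0.839, -0.544, 0.001], [0.001, 0.001, -1.0]]
ft_force: [0.8, -0.3, -0.5]
finger_gap: 0.0184
grasp_force: 39.5
```

Request:
send_rows --jaw '[0.1,0.1,0.1,0.1,0.1]' --pt "0.0339 -0.0144 0" --pt "0.0339 -0.0144 0" --pt "0.0339 -0.0144 0" --pt "0 0 0" --pt "0 0 0" --roll '[0,0,0,0,0]'

```text
clock: 27.15
position: [0.5664, 0.2876, 0.235]
ee_rot: [[0.542, 0.841, 0.0], [0.841, -0.542, 0.001], [0.001, -0.001, -1.0]]
ft_force: [-0.4, -0.4, -0.2]
finger_gap: 0.0188
grasp_force: 39.5
```

Request:
send_rows --jaw '[0.1,0.1,0.1,0.1,0.1]' --pt "0 0.003 0.03" --pt "0 0 0.03" --pt "0 0 0.03" --pt "0 0 0.02" --pt "0 0 0" --roll '[0,0,0,0,0]'

```text
clock: 27.57
position: [0.5685, 0.2822, 0.1216]
ee_rot: [[0.545, 0.839, -0.004], [0.839, -0.545, -0.003], [-0.004, -0.002, -1.0]]
ft_force: [0.8, -0.2, -0.9]
finger_gap: 0.0187
grasp_force: 39.5
```

Request:
send_rows --jaw '[0.4,0.4,0.4,0.4,0.4]' --pt "0 0 0" --pt "0 0 0" --pt "0 0 0" --pt "0 0 0" --pt "0 0 -0.02" --roll '[0,0,0,0,0]'

```text
clock: 27.98
position: [0.5687, 0.2836, 0.1426]
ee_rot: [[0.544, 0.839, -0.003], [0.839, -0.544, -0.002], [-0.003, -0.002, -1.0]]
ft_force: [-0.1, 0.7, 0.0]
finger_gap: 0.0339
grasp_force: 0.0
```

Request:
send_rows --jaw '[0.4,0.4,0.4,0.4,0.4]' --pt "0 0 -0.03" --pt "0 0 -0.03" --pt "0 0 -0.04" --pt "-0.0339 0.0144 0" --pt "-0.0339 0.0144 0" --roll '[0,0,0,0,0]'

```text
clock: 28.4
position: [0.5571, 0.2124, 0.2467]
ee_rot: [[0.542, 0.84, 0.004], [0.84, -0.542, 0.002], [0.004, 0.002, -1.0]]
ft_force: [1.7, -1.2, -1.8]
finger_gap: 0.0344
grasp_force: 0.0
```

Request:
send_rows --jaw '[0.4,0.4]' --pt "0 0 0" --pt "0 0 0" --roll '[0,0]'

```text
clock: 28.57
position: [0.5573, 0.2097, 0.2455]
ee_rot: [[0.546, 0.838, 0.001], [0.838, -0.546, -0.0], [0.001, 0.001, -1.0]]
ft_force: [-1.0, 0.7, -0.3]
finger_gap: 0.0341
grasp_force: 0.0
```

```bash
python3 -c "
from green import *
green('w7.png',.03)
snap('top','t7.png')
b=cv2.imread('pics/raw_t7.png'); w=cv2.imread('pics/raw_w7.png')
c=cam('top'); p=w2px(c,[.431,0,.05]);print(p)
x,y=map(int,p)
cv2.imwrite('pics/v7.png',np.hstack([cv2.resize(w[0:300,100:460],(432,360)),cv2.resize(b[y-45:y+45,x-45:x+45],(360,360),interpolation=cv2.INTER_CUBIC)]))"
```

```text
{'clock': 28.567, 'q': [-0.302, 0.747, -0.232, 1.407, 0.187, 1.008, -1.152], 'position': [0.557, 0.21, 0.245], 'ee_rot': [[0.546, 0.838, 0.001], [0.838, -0.546, -0.0], [0.001, 0.001, -1.0]], 'ft_force': [-1.027, 0.731, -0.348], 'finger_gap': 0.034, 'grasp_force': 0.0}
[ 214   71   25   57 1231] [322. 141.] ((557.372314453125, 293.1988220214844), (47.28370666503906, 20.477842330932617), 52.11866760253906)
[ 246   71   28   58 1168] [371. 142.] ((581.8855590820312, 276.3392639160156), (47.810115814208984, 19.207107543945312), 47.44529724121094)
[278.47021358 248.75137214]
```

View pics/v7.png

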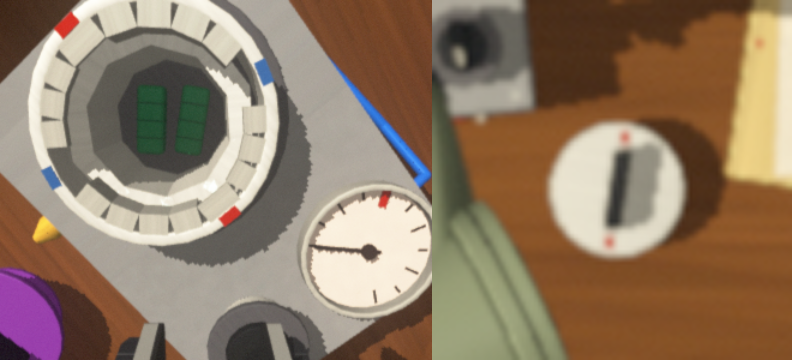

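Request:
send_rows --jaw '[0.6,0.6,0.6,0.6,0.6]' --pt "-0.0343 0.0024 0" --pt "-0.0343 0.0024 0" --pt "-0.0343 0.0024 0" --pt "-0.0343 0.0024 0" --pt "-0.0343 0.0024 0" --roll '[0,0,0,0,0]'

```text
clock: 29.08
position: [0.4729, 0.0609, 0.2443]
ee_rot: [[0.543, 0.84, 0.0], [0.84, -0.543, 0.0], [0.001, 0.0, -1.0]]
ft_force: [1.3, -0.7, -0.9]
finger_gap: 0.051
grasp_force: 0.0
```

Request:
send_rows --jaw '[0.6,0.6,0.6,0.6,0.6]' --pt "-0.0343 0.0024 0" --pt "-0.0343 0.0024 0" --pt "0 0 0" --pt "0 0 0" --pt "0 0 0" --roll '[0,0,-7,-7,-7]'

```text
clock: 29.5
position: [0.4408, 0.0015, 0.2444]
ee_rot: [[0.201, 0.98, 0.001], [0.98, -0.201, 0.0], [0.0, 0.001, -1.0]]
ft_force: [0.6, 0.3, -0.5]
finger_gap: 0.0511
grasp_force: 0.0
```

Request:
send_rows --jaw '[0.6,0.6,0.6,0.6,0.6]' --pt "0 0 0" --pt "0 0 0" --pt "0 0 0" --pt "0 0 0" --pt "0 0 0" --roll '[-7,-7,-7,-7,-7]'

```text
clock: 29.92
position: [0.4409, 0.0019, 0.2443]
ee_rot: [[-0.398, 0.917, 0.001], [0.917, 0.398, 0.0], [0.0, 0.001, -1.0]]
ft_force: [-0.8, 0.3, 0.1]
finger_gap: 0.0511
grasp_force: 0.0
```

Request:
send_rows --jaw '[0.6,0.6,0.6,0.6,0.6]' --pt "0 0 0" --pt "0 0 0" --pt "0 0 0" --pt "0 0 0" --pt "0 0 0" --roll '[-7,-7,-7,-7,-7]'

```text
clock: 30.33
position: [0.4409, 0.0018, 0.2443]
ee_rot: [[-0.852, 0.523, 0.001], [0.523, 0.852, 0.0], [-0.0, 0.001, -1.0]]
ft_force: [1.2, -0.2, 0.6]
finger_gap: 0.0511
grasp_force: 0.0
```

Request:
send_rows --jaw '[0.6,0.6,0.6,0.6,0.6]' --pt "0 0 0" --pt "0 0 0" --pt "0 0 0" --pt "0 0 0" --pt "0 0 0" --roll '[-7,-7,-7,-3,0]'

```text
clock: 30.75
position: [0.4408, 0.0016, 0.2442]
ee_rot: [[-0.991, 0.135, 0.0], [0.135, 0.991, 0.001], [0.0, 0.001, -1.0]]
ft_force: [0.8, -0.7, -0.9]
finger_gap: 0.0515
grasp_force: 0.0
```

Request:
send_rows --jaw '[0.6,0.6]' --pt "0 0 0" --pt "0 0 0" --roll '[0,0]'

```text
clock: 30.92
position: [0.4406, 0.0014, 0.2442]
ee_rot: [[-0.99, 0.14, 0.0], [0.14, 0.99, 0.0], [-0.0, 0.0, -1.0]]
ft_force: [0.1, -0.4, 0.7]
finger_gap: 0.0513
grasp_force: 0.0
```

Run:
```python
from h import *
s=st(); snap('wrist','w8.png',size=(800,600))
# collar from w7
s7={'position':[.5573,.2097,.2455],'ee_rot':[[.546,.838,.001],[.838,-.546,0],[.001,.001,-1]]}
c=cam('wrist',s7)
f=lambda x,y:px2w(c,100+x/1.2,y/1.2,.13)
for n,p,q in(('blue',(264,72),(51,178)),('red',(67,23),(230,216))):
  a,b=f(*p),f(*q); d=a-b; print(n,((a+b)/2).round(4),np.hypot(*d[:2]).round(4),np.degrees(np.arctan2(d[1],d[0])))
```

```text
{'clock': 30.917, 'q': [0.434, 0.638, -0.889, 1.938, 0.644, 0.878, 0.637], 'position': [0.441, 0.001, 0.244], 'ee_rot': [[-0.99, 0.14, 0.0], [0.14, 0.99, 0.0], [-0.0, 0.0, -1.0]], 'ft_force': [0.142, -0.355, 0.717], 'finger_gap': 0.051, 'grasp_force': 0.0}
blue [0.5709 0.2873 0.13  ] 0.1257 -7.9138411572276715
red [0.5713 0.2875 0.13  ] 0.1262 96.78556159789777
```

View pics/w8.png

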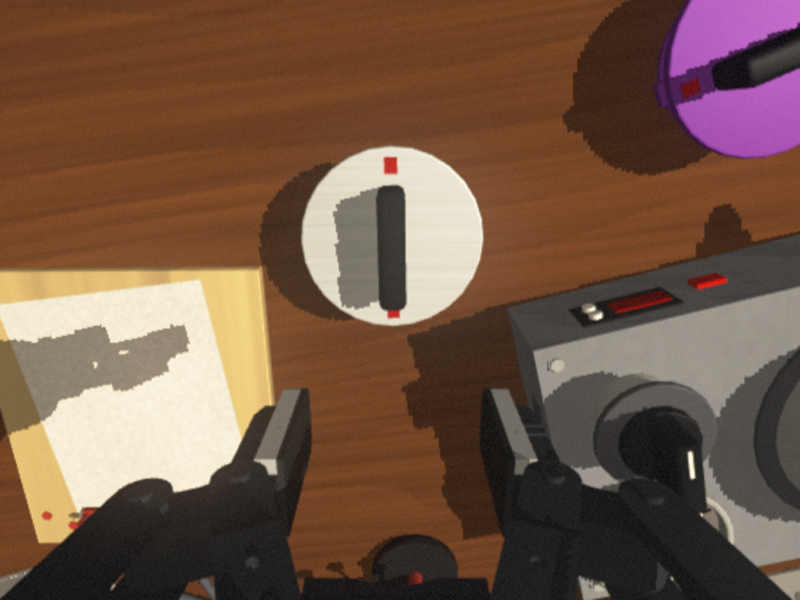

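Run:
```python
from h import *
s=arm.observe(); c=cam('wrist',s); R=np.array(s['ee_rot'])
a,b=px2w(c,391*.7,187*.7,.08),px2w(c,391.5*.7,308*.7,.08)
d=a-b; m=(a+b)/2; k=px2w(c,392*.7,236*.7,.046); print(a,b,m,k,np.degrees(np.arctan2(d[1],d[0])),R.T@(m-s['position']),np.degrees(np.arctan2(R[1,0],R[0,0])))
```

```text
[0.38973421 0.00576716 0.08      ] [ 0.45858481 -0.00383047  0.08      ] [0.42415951 0.00096835 0.08      ] [0.42353114 0.00130656 0.046     ] 172.06422867148737 [ 0.01622692 -0.0026276   0.16423224] 171.95385537474485
```

Request:
send_rows --jaw '[0.6,0.6,0.6,0.6,0.6]' --pt "0.0155 -0.0026 0.02" --pt "0 0 0.04" --pt "0 0 0.04" --pt "0 0 0.03" --pt "0 0 0.025" --roll '[0,0,0,0,0]' --squeeze 70

```text
clock: 31.38
position: [0.424, 0.0009, 0.0873]
ee_rot: [[-0.99, 0.139, -0.002], [0.139, 0.99, 0.001], [0.002, 0.0, -1.0]]
ft_force: [1.0, 0.3, 0.0]
finger_gap: 0.0509
grasp_force: 0.0
```

Request:
send_rows --jaw '[0.6,0.6,0.6,0.6]' --pt "0 0 0.015" --pt "0 0 0.0055" --pt "0 0 0" --pt "0 0 0" --roll '[0,0,0,0]'

```text
clock: 31.72
position: [0.4248, 0.0008, 0.0688]
ee_rot: [[-0.99, 0.139, -0.0], [0.139, 0.99, -0.0], [0.0, -0.0, -1.0]]
ft_force: [-0.2, 0.4, 0.1]
finger_gap: 0.0514
grasp_force: 0.0
```

Request:
send_rows --jaw '[0.3,0.1,0,0,0]' --pt "0 0 0" --pt "0 0 0" --pt "0 0 0" --pt "0 0 0" --pt "0 0 0" --roll '[0,0,0,0,0]'

```text
clock: 32.13
position: [0.4249, 0.0005, 0.0689]
ee_rot: [[-0.99, 0.139, 0.001], [0.139, 0.99, 0.0], [-0.001, 0.0, -1.0]]
ft_force: [0.6, 0.2, 1.5]
finger_gap: 0.0149
grasp_force: 69.3
```

Request:
send_rows --jaw '[0,0,0,0,0]' --pt "0 0 -0.02" --pt "0 0 -0.03" --pt "0 0 -0.03" --pt "0 0 0" --pt "0 0 0" --roll '[0,0,0,0,0]'

```text
clock: 32.55
position: [0.4251, 0.0001, 0.1494]
ee_rot: [[-0.99, 0.14, 0.002], [0.14, 0.99, -0.0], [-0.002, 0.0, -1.0]]
ft_force: [-1.4, -0.2, -4.1]
finger_gap: 0.015
grasp_force: 69.7
```

Request:
send_rows --jaw '[0,0,0,0,0]' --pt "0 0 -0.035" --pt "0 0 -0.04" --pt "0 0 -0.035" --pt "0 0 -0.014" --pt "-0.0103 0.0304 0" --roll '[0,0,0,0,0]'

```text
clock: 32.97
position: [0.4388, 0.0245, 0.2739]
ee_rot: [[-0.989, 0.146, 0.001], [0.146, 0.989, -0.004], [-0.002, -0.004, -1.0]]
ft_force: [1.2, -0.7, -4.8]
finger_gap: 0.0153
grasp_force: 70.0
```

Request:
send_rows --jaw '[0,0,0,0,0]' --pt "-0.0103 0.0304 0" --pt "-0.0103 0.0304 0" --pt "-0.0104 0.0304 0" --pt "-0.0104 0.0304 0" --pt "-0.0104 0.0304 0" --roll '[0,0,0,0,0]'

```text
clock: 33.38
position: [0.512, 0.1737, 0.271]
ee_rot: [[-0.99, 0.139, -0.001], [0.139, 0.99, -0.002], [0.001, -0.002, -1.0]]
ft_force: [0.7, -1.2, -3.2]
finger_gap: 0.0147
grasp_force: 70.0
```

Request:
send_rows --jaw '[0,0,0,0,0]' --pt "-0.0104 0.0304 0" --pt "-0.0104 0.0304 0" --pt "-0.0103 0.0304 0" --pt "-0.0103 0.0304 0" --pt "0 0 0" --roll '[0,0,0,0,0]'

```text
clock: 33.8
position: [0.5695, 0.2924, 0.2699]
ee_rot: [[-0.991, 0.135, -0.002], [0.135, 0.991, 0.0], [0.002, 0.0, -1.0]]
ft_force: [-2.3, 0.3, -3.5]
finger_gap: 0.0154
grasp_force: 70.2
```

Request:
send_rows --jaw '[0,0,0,0]' --pt "0 0 0" --pt "0 0 0.02" --pt "0 0 0.02" --pt "0 0 0" --roll '[0,0,0,0]'

```text
clock: 34.13
position: [0.5686, 0.2853, 0.2285]
ee_rot: [[-0.99, 0.139, -0.004], [0.139, 0.99, -0.005], [0.003, -0.005, -1.0]]
ft_force: [-0.4, -0.2, -4.7]
finger_gap: 0.0149
grasp_force: 70.2
```

Run:
```python
from h import *
s=st(); snap('wrist','w9.png',size=(800,600))
c=cam('wrist',s)
for z,r in((.13,.066),):
  print([ (w2px(c,[.57+r*np.cos(np.radians(a)),.2865+r*np.sin(np.radians(a)),z])/.7).round(0) for a in(82,172,262)])
```

```text
{'clock': 34.133, 'q': [-0.203, 0.914, -0.774, 1.243, 0.628, 1.23, 0.449], 'position': [0.569, 0.285, 0.228], 'ee_rot': [[-0.99, 0.139, -0.004], [0.139, 0.99, -0.005], [0.003, -0.005, -1.0]], 'ft_force': [-0.438, -0.225, -4.654], 'finger_gap': 0.015, 'grasp_force': 70.188}
[array([545., 322.]), array([401., 173.]), array([256., 321.])]
```

View pics/w9.png

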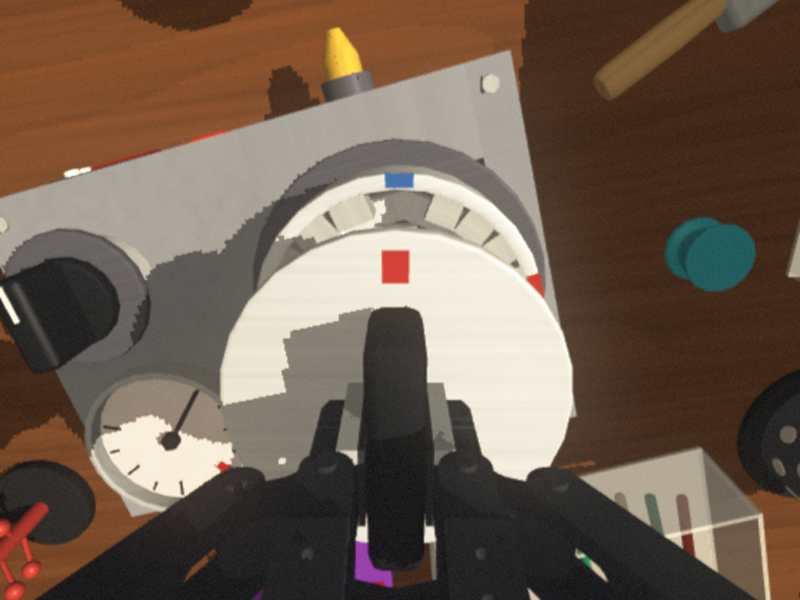

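Request:
send_rows --jaw '[0,0,0,0,0]' --pt "0 0.0015 0.015" --pt "0 0 0.015" --pt "0 0 0.008" --pt "0 0 0" --pt "0 0 0" --roll '[0,0,0,0,0]'

```text
clock: 34.6
position: [0.5697, 0.2887, 0.1954]
ee_rot: [[-0.99, 0.139, 0.0], [0.139, 0.99, 0.0], [-0.0, 0.0, -1.0]]
ft_force: [-1.0, 0.6, -2.0]
finger_gap: 0.0147
grasp_force: 70.2
```

Request:
send_rows --jaw '[0,0,0,0,0]' --pt "0 0 0.006" --pt "0 0 0.005" --pt "0 0 0.004" --pt "0 0 0" --pt "0 0 0" --roll '[0,0,0,0,0]'

```text
clock: 35.02
position: [0.5695, 0.2888, 0.1796]
ee_rot: [[-0.99, 0.138, -0.0], [0.138, 0.99, 0.0], [0.0, 0.0, -1.0]]
ft_force: [0.5, 0.3, -2.8]
finger_gap: 0.0151
grasp_force: 70.2
```

Request:
send_rows --jaw '[0,0,0,0,0]' --pt "0 -0.001 0.002" --pt "0 0 0.003" --pt "0 0 0.002" --pt "0 0 0" --pt "0 0 0" --roll '[0,0,0,0,0]'

```text
clock: 35.43
position: [0.5694, 0.2878, 0.1729]
ee_rot: [[-0.99, 0.138, 0.0], [0.138, 0.99, 0.0], [-0.0, 0.0, -1.0]]
ft_force: [-1.1, -1.4, 2.4]
finger_gap: 0.0148
grasp_force: 71.1
```

Request:
send_rows --jaw '[0,0,0,0,0]' --pt "0 0 0.002" --pt "0 0 0.002" --pt "0 0 0.002" --pt "0 0 0" --pt "0 0 0" --roll '[0,0,0,0,0]'

```text
clock: 35.85
position: [0.5694, 0.2878, 0.1667]
ee_rot: [[-0.99, 0.138, 0.0], [0.138, 0.99, 0.0], [-0.0, 0.0, -1.0]]
ft_force: [-0.9, -1.6, 5.6]
finger_gap: 0.0149
grasp_force: 71.6
```

Request:
send_rows --jaw '[0,0,0,0,0]' --pt "0 0 0.002" --pt "0 0 0.0022" --pt "0 0 0" --pt "0 0 0" --pt "0 0 0" --roll '[0,0,0,5,5]'

```text
clock: 36.27
position: [0.5695, 0.2881, 0.1627]
ee_rot: [[-0.95, 0.312, 0.0], [0.312, 0.95, 0.001], [0.0, 0.001, -1.0]]
ft_force: [-1.9, 1.4, 7.4]
finger_gap: 0.0149
grasp_force: 71.9
```

Request:
send_rows --jaw '[0,0,0,0,0]' --pt "0 0 0" --pt "0 0 0" --pt "0 0 0" --pt "0 0 0" --pt "0 0 0" --roll '[5,5,5,5,5]'

```text
clock: 36.68
position: [0.5698, 0.2889, 0.1631]
ee_rot: [[-0.729, 0.684, 0.002], [0.684, 0.729, 0.003], [0.0, 0.003, -1.0]]
ft_force: [2.4, 3.9, 7.3]
finger_gap: 0.015
grasp_force: 71.8
```

Request:
send_rows --jaw '[0,0,0,0,0]' --pt "0 0 0" --pt "0 0 0" --pt "0 0 0" --pt "0 0 0" --pt "0 0 0" --roll '[5,5,5,5,5]'

```text
clock: 37.1
position: [0.5704, 0.2893, 0.1634]
ee_rot: [[-0.372, 0.928, 0.003], [0.928, 0.371, 0.004], [0.002, 0.004, -1.0]]
ft_force: [5.6, 5.3, 7.7]
finger_gap: 0.0147
grasp_force: 71.8
```

Request:
send_rows --jaw '[0,0,0,0,0]' --pt "0 0 0" --pt "0 0 0" --pt "0 0 0" --pt "0 0 0" --pt "0 0 0" --roll '[5,5,3,2,0]'

```text
clock: 37.52
position: [0.5707, 0.2892, 0.1635]
ee_rot: [[-0.12, 0.993, 0.004], [0.993, 0.12, 0.003], [0.003, 0.004, -1.0]]
ft_force: [6.9, 5.5, 7.2]
finger_gap: 0.015
grasp_force: 71.9
```

Run:
```python
from h import *
s=st(); print(np.round(s['moment'],2), np.degrees(np.arctan2(s['ee_rot'][1][0],s['ee_rot'][0][0])))
```

```text
{'clock': 37.517, 'q': [-0.338, 0.926, -0.413, 1.325, 0.4, 0.966, -0.71], 'position': [0.571, 0.289, 0.163], 'ee_rot': [[-0.12, 0.993, 0.004], [0.993, 0.12, 0.003], [0.003, 0.004, -1.0]], 'ft_force': [6.866, 5.522, 7.21], 'finger_gap': 0.015, 'grasp_force': 71.903}
[ 1.45 -1.73  0.02] 96.90313653086159
```

Request:
send_rows --jaw '[0,0,0,0,0]' --pt "0.001 0.001 0" --pt "0 0 -0.002" --pt "0 0 -0.002" --pt "0 0 -0.002" --pt "0 0 0" --roll '[1,0,0,0,0]'

```text
clock: 37.93
position: [0.5709, 0.2895, 0.1691]
ee_rot: [[-0.105, 0.994, 0.002], [0.994, 0.105, 0.002], [0.001, 0.002, -1.0]]
ft_force: [4.9, 2.7, 3.9]
finger_gap: 0.0147
grasp_force: 71.4
```

Request:
send_rows --jaw '[0,0,0]' --pt "0 0 -0.001" --pt "0 0 -0.001" --pt "0 0 0" --roll '[0,0,0]'

```text
clock: 38.18
position: [0.5705, 0.2894, 0.1696]
ee_rot: [[-0.106, 0.994, 0.0], [0.994, 0.106, 0.001], [0.001, 0.0, -1.0]]
ft_force: [7.4, 6.7, -9.7]
finger_gap: 0.0148
grasp_force: 70.9
```

Run:
```python
from h import *
s=st(); print(np.round(s['moment'],2), np.degrees(np.arctan2(s['ee_rot'][1][0],s['ee_rot'][0][0])))
```

```text
{'clock': 38.183, 'q': [-0.34, 0.92, -0.412, 1.314, 0.391, 0.986, -0.717], 'position': [0.571, 0.289, 0.17], 'ee_rot': [[-0.106, 0.994, 0.0], [0.994, 0.106, 0.001], [0.001, 0.0, -1.0]], 'ft_force': [7.401, 6.664, -9.72], 'finger_gap': 0.015, 'grasp_force': 70.9}
[ 1.32 -1.88 -0.02] 96.05772489395927
```

Request:
send_rows --jaw '[0.6,0.6,0.6,0.6,0.6]' --pt "0 0 0.001" --pt "0 0 0" --pt "0 0 0" --pt "0 0 -0.02" --pt "0 0 -0.03" --roll '[0,0,0,0,0]'

```text
clock: 38.6
position: [0.5692, 0.2882, 0.2179]
ee_rot: [[-0.106, 0.994, -0.004], [0.994, 0.106, -0.002], [-0.002, -0.004, -1.0]]
ft_force: [0.7, 0.2, -0.0]
finger_gap: 0.0511
grasp_force: 0.0
```

Request:
send_rows --jaw '[0.6,0.6,0.6,0.6,0.6]' --pt "0 0 -0.035" --pt "0 0 -0.04" --pt "-0.0304 -0.0086 0" --pt "-0.0304 -0.0086 0" --pt "-0.0304 -0.0086 0" --roll '[0,0,0,0,0]'

```text
clock: 39.02
position: [0.5535, 0.1944, 0.2948]
ee_rot: [[-0.106, 0.994, 0.0], [0.994, 0.106, -0.0], [-0.0, 0.0, -1.0]]
ft_force: [1.9, -0.6, 0.2]
finger_gap: 0.0511
grasp_force: 0.0
```

Request:
send_rows --jaw '[0.6,0.6,0.6]' --pt "0 0 0" --pt "0 0 0" --pt "0 0 0" --roll '[0,0,0]'

```text
clock: 39.27
position: [0.5541, 0.1958, 0.2946]
ee_rot: [[-0.105, 0.994, -0.0], [0.994, 0.105, 0.0], [0.0, -0.0, -1.0]]
ft_force: [0.5, -0.1, 1.0]
finger_gap: 0.0513
grasp_force: 0.0
```

Run:
```python
from h import *
s=st(); snap('wrist','w10.png',crop=(100,0,460,270),size=(800,600))
c=cam('wrist',s)
b=cv2.imread('pics/raw_w10.png').astype(int)
m=((b[:,:,2]>110)&(b[:,:,1]<75)&(b[:,:,0]<75)).astype(np.uint8)
n,l,stt,ce=cv2.connectedComponentsWithStats(m)
for i in range(1,n):
  if stt[i,4]>8: print(stt[i],ce[i].round(1),px2w(c,*ce[i],.146).round(4),px2w(c,*ce[i],.13).round(4),px2w(c,*ce[i],.094).round(4))
```

```text
{'clock': 39.267, 'q': [-0.173, 0.707, -0.466, 1.35, 0.324, 1.159, -0.566], 'position': [0.554, 0.196, 0.295], 'ee_rot': [[-0.105, 0.994, -0.0], [0.994, 0.105, 0.0], [0.0, -0.0, -1.0]], 'ft_force': [0.475, -0.067, 1.035], 'finger_gap': 0.051, 'grasp_force': 0.0}
[    0     0   142   414 27381] [ 54.9 220.3] [0.3802 0.1591 0.146 ] [0.3707 0.1522 0.13  ] [0.3493 0.1365 0.094 ]
[ 100    0   29   95 1173] [117.   38.9] [0.4334 0.2963 0.146 ] [0.427  0.2973 0.13  ] [0.4126 0.2996 0.094 ]
[133   0   7  62 223] [136.1  28.7] [0.4463 0.304  0.146 ] [0.4407 0.3055 0.13  ] [0.428  0.3088 0.094 ]
[146   0  17  61 277] [152.3  20.5] [0.4572 0.3101 0.146 ] [0.4521 0.312  0.13  ] [0.4408 0.3161 0.094 ]
[312   0  10  10  92] [316.8   4.4] [0.5649 0.3312 0.146 ] [0.5661 0.3342 0.13  ] [0.569  0.3411 0.094 ]
[  409     0   119   355 14995] [457.9 188.2] [0.6905 0.2184 0.146 ] [0.6991 0.2149 0.13  ] [0.7184 0.207  0.094 ]
[104  61   5   6  12] [105.8  63.2] [0.4252 0.2801 0.146 ] [0.4183 0.2802 0.13  ] [0.4028 0.2804 0.094 ]
[149  61   5  43  97] [151.5  84. ] [0.4565 0.2698 0.146 ] [0.4514 0.2693 0.1
[... 7367 characters left out ...]
[ 0.861  -0.0091  0.094 ]
[255 386   5   4  15] [256.8 387.7] [0.5538 0.009  0.146 ] [ 0.5544 -0.0067  0.13  ] [ 0.5558 -0.0421  0.094 ]
[525 390   6   5  12] [527.6 392.2] [0.8087 0.0303 0.146 ] [0.8242 0.0159 0.13  ] [ 0.859  -0.0167  0.094 ]
[340 402   6  10  25] [343.  405.9] [ 0.6379 -0.0043  0.146 ] [ 0.6434 -0.0208  0.13  ] [ 0.6558 -0.0579  0.094 ]
[139 404  10  16  57] [142.4 411.7] [ 0.4467 -0.0315  0.146 ] [ 0.4411 -0.0496  0.13  ] [ 0.4284 -0.0903  0.094 ]
[404 405  19  13 111] [410.4 409.8] [ 0.7033 -0.0024  0.146 ] [ 0.7126 -0.0188  0.13  ] [ 0.7336 -0.0557  0.094 ]
[126 408  10  12  68] [131.6 414.6] [ 0.4364 -0.0363  0.146 ] [ 0.4301 -0.0546  0.13  ] [ 0.4161 -0.0959  0.094 ]
```

View pics/w10.png

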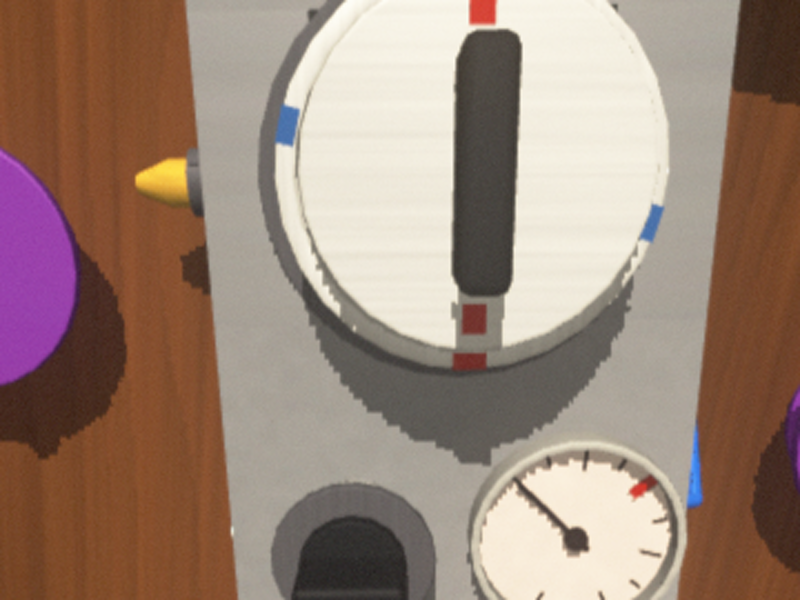

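Request:
send_rows --jaw '[0.5,0.5,0.5,0.5,0.5]' --pt "-0.0304 -0.0083 0" --pt "-0.0304 -0.0083 0" --pt "0 0 0" --pt "0 0 0" --pt "0 0 0" --roll '[0,-7,-7,-7,-7]'

```text
clock: 39.73
position: [0.544, 0.1339, 0.2944]
ee_rot: [[-0.565, 0.825, -0.0], [0.825, 0.565, 0.0], [0.001, 0.0, -1.0]]
ft_force: [-0.1, 0.4, -1.0]
finger_gap: 0.0428
grasp_force: 0.0
```

Request:
send_rows --jaw '[0.5,0.5,0.5,0.5,0.5]' --pt "0 0 0" --pt "0 0 0" --pt "0 0 0" --pt "0 0 0" --pt "0 0 0" --roll '[-7,-7,-7,-7,-7]'

```text
clock: 40.15
position: [0.5441, 0.1343, 0.2943]
ee_rot: [[-0.936, 0.351, -0.0], [0.351, 0.936, 0.001], [0.001, 0.0, -1.0]]
ft_force: [-0.5, -0.3, 0.4]
finger_gap: 0.0422
grasp_force: 0.0
```

Request:
send_rows --jaw '[0.5,0.5,0.5,0.5,0.5]' --pt "0 0 0" --pt "0 0 0" --pt "0 0 0" --pt "0 0 0" --pt "0 0 0" --roll '[-7,-7,-7,-7,0]'

```text
clock: 40.57
position: [0.5441, 0.1341, 0.2941]
ee_rot: [[-0.992, -0.13, -0.001], [-0.13, 0.992, 0.001], [0.001, 0.001, -1.0]]
ft_force: [0.3, -0.4, 0.8]
finger_gap: 0.0427
grasp_force: 0.0
```

Request:
send_rows --jaw '[0.5,0.5,0.5]' --pt "0 0 0.035" --pt "0 0 0.025" --pt "0 0 0" --roll '[0,0,0]'

```text
clock: 40.82
position: [0.5429, 0.1329, 0.2307]
ee_rot: [[-0.993, -0.119, -0.005], [-0.119, 0.993, -0.002], [0.005, -0.001, -1.0]]
ft_force: [0.2, 0.1, -1.0]
finger_gap: 0.0426
grasp_force: 0.0
```

Request:
send_rows --jaw '[0.5,0.5]' --pt "0 0 0" --pt "0 0 0" --roll '[0,0]'

```text
clock: 40.98
position: [0.5444, 0.134, 0.2359]
ee_rot: [[-0.993, -0.121, 0.001], [-0.121, 0.993, 0.001], [-0.001, 0.001, -1.0]]
ft_force: [0.1, -0.0, -0.2]
finger_gap: 0.0425
grasp_force: 0.0
```

Yaw 187.0, well placed. Descend and grip, then turn 136° clockwise (+roll).

Request:
send_rows --jaw '[0.5,0.5,0.5,0.5,0.5]' --pt "0 0 0.03" --pt "0 0 0.03" --pt "0 0 0.02" --pt "0 0 0.01" --pt "0 0 0" --roll '[0,0,0,0,0]' --squeeze 40

```text
clock: 41.4
position: [0.5441, 0.1334, 0.1442]
ee_rot: [[-0.993, -0.122, -0.001], [-0.122, 0.993, -0.0], [0.001, -0.0, -1.0]]
ft_force: [0.6, -0.0, 0.7]
finger_gap: 0.0427
grasp_force: 0.0
```

Request:
send_rows --jaw '[0.2,0.1,0,0,0]' --pt "0 0 0" --pt "0 0 0" --pt "0 0 0" --pt "0 0 0" --pt "0 0 0" --roll '[0,0,0,0,0]'

```text
clock: 41.82
position: [0.5447, 0.1337, 0.1462]
ee_rot: [[-0.992, -0.122, 0.002], [-0.122, 0.992, 0.001], [-0.002, 0.001, -1.0]]
ft_force: [-0.1, 0.1, 8.3]
finger_gap: 0.0132
grasp_force: 40.2
```

Request:
send_rows --jaw '[0,0,0,0,0]' --pt "0 0 0" --pt "0 0 0" --pt "0 0 0" --pt "0 0 0" --pt "0 0 0" --roll '[6,6,6,6,6]'

```text
clock: 42.23
position: [0.5447, 0.1335, 0.1462]
ee_rot: [[-0.919, 0.395, 0.002], [0.395, 0.919, 0.001], [-0.002, 0.001, -1.0]]
ft_force: [-1.9, -1.7, 9.1]
finger_gap: 0.013
grasp_force: 40.3
```

Request:
send_rows --jaw '[0,0,0,0,0]' --pt "0 0 0" --pt "0 0 0" --pt "0 0 0" --pt "0 0 0" --pt "0 0 0" --roll '[6,6,6,6,6]'

```text
clock: 42.65
position: [0.5446, 0.1333, 0.1462]
ee_rot: [[-0.598, 0.802, 0.002], [0.802, 0.598, 0.0], [-0.001, 0.002, -1.0]]
ft_force: [-3.3, -2.1, 10.1]
finger_gap: 0.0133
grasp_force: 40.5
```

Request:
send_rows --jaw '[0,0,0,0,0]' --pt "0 0 0" --pt "0 0 0" --pt "0 0 0" --pt "0 0 0" --pt "0 0 0" --roll '[6,6,6,6,6]'

```text
clock: 43.07
position: [0.5444, 0.1332, 0.1461]
ee_rot: [[-0.117, 0.993, 0.001], [0.993, 0.117, 0.0], [0.0, 0.001, -1.0]]
ft_force: [-5.4, -3.5, 12.1]
finger_gap: 0.0131
grasp_force: 40.7
```

Request:
send_rows --jaw '[0,0,0,0,0]' --pt "0 0 0" --pt "0 0 0" --pt "0 0 0" --pt "0 0 0" --pt "0 0 0" --roll '[6,6,6,6,6]'

```text
clock: 43.48
position: [0.5442, 0.1333, 0.1461]
ee_rot: [[0.395, 0.919, 0.001], [0.919, -0.395, 0.0], [0.001, 0.001, -1.0]]
ft_force: [-4.6, -3.5, 13.2]
finger_gap: 0.0134
grasp_force: 40.9
```

Request:
send_rows --jaw '[0,0,0,0,0]' --pt "0 0 0" --pt "0 0 0" --pt "0 0 0" --pt "0 0 0" --pt "0 0 0" --roll '[6,6,4,0,0]'

```text
clock: 43.9
position: [0.544, 0.1334, 0.1461]
ee_rot: [[0.629, 0.777, 0.001], [0.777, -0.629, 0.0], [0.001, 0.0, -1.0]]
ft_force: [-6.2, -3.5, 14.0]
finger_gap: 0.0131
grasp_force: 41.0
```

Run:
```python
from h import *
s=st(); print(np.degrees(np.arctan2(s['ee_rot'][1][0],s['ee_rot'][0][0])))
c=cam('wrist',s); print(w2px(c,[.6385,.1446,.095]), w2px(c,[.663,.171,.095]))
```

```text
{'clock': 43.9, 'q': [-0.216, 0.823, -0.157, 1.658, 0.185, 0.674, -1.149], 'position': [0.544, 0.133, 0.146], 'ee_rot': [[0.629, 0.777, 0.001], [0.777, -0.629, 0.0], [0.001, 0.0, -1.0]], 'ft_force': [-6.208, -3.469, 14.021], 'finger_gap': 0.013, 'grasp_force': 41.006}
51.0087088941676
[421.09405016 116.84712533] [437.13241189  31.80930719]
```

```bash
cat > gauge.py <<'E'
from h import *
def rect(fn,z=.095,half=.05,px=10):  # rectified top view of gauge at world axes
    s=arm.observe(); im=arm.snapshot('wrist'); c=cam('wrist',s)
    N=500; g=np.linspace(-half,half,N); mx=np.zeros((N,N),np.float32); my=mx.copy()
    X,Y=np.meshgrid(.6382+g,.1446-g)
    K,e,R=c; q=(np.stack([X,Y,np.full_like(X,z)],-1)-e)@R
    mx=(K[0]*q[...,0]/q[...,2]+K[2]).astype(np.float32); my=(K[1]*q[...,1]/q[...,2]+K[3]).astype(np.float32)
    o=cv2.remap(cv2.cvtColor(im,cv2.COLOR_RGB2BGR),mx,my,cv2.INTER_CUBIC); cv2.imwrite('pics/'+fn,o); return o
def ana(o):
    b=o.astype(int); red=(b[...,2]>120)&(b[...,1]<90)&(b[...,0]<90)
    yy,xx=np.mgrid[0:500,0:500]; near=np.hypot(xx-250,yy-250)<210
    v,u=np.nonzero(red&near); print('red',len(u),u.mean(),v.mean(),np.hypot(u.mean()-250,v.mean()-250)/5)
    dark=((b.max(-1)<75)&(np.hypot(xx-250,yy-250)<45)).astype(np.uint8)
    hub=cv2.morphologyEx(dark,cv2.MORPH_OPEN,np.ones((15,15))); hv,hu=np.nonzero(hub); hx,hy=hu.mean(),hv.mean(); print('hub',hx,hy,len(hu))
    print('mark ang',np.degrees(np.arctan2(hy-v.mean(),u.mean()-hx)))
    for r in range(60,190,15):
        a=np.radians(np.arange(20,170,.25)); p=b[(hy-r*np.sin(a)).round().astype(int),(hx+r*np.cos(a)).round().astype(int)].max(-1).astype(float)
        w=np.clip(np.median(p)*.6-p,0,None); k=w.argmax(); sl=slice(max(0,k-24),k+24); print(r/5,(np.degrees(a[sl])*w[sl]).sum()/max(w[sl].sum(),1e-6),p[k])
E
python3 -c "
from gauge import *
ana(rect('g1.png'))"
```

```text
red 488 358.625 120.63524590163935 33.784392981333454
hub nan nan 0
mark ang nangauge.py:14: RuntimeWarning: Mean of empty slice.
  hub=cv2.morphologyEx(dark,cv2.MORPH_OPEN,np.ones((15,15))); hv,hu=np.nonzero(hub); hx,hy=hu.mean(),hv.mean(); print('hub',hx,hy,len(hu))
  ret = ret.dtype.type(ret / rcount)
gauge.py:17: RuntimeWarning: invalid value encountered in cast
  a=np.radians(np.arange(20,170,.25)); p=b[(hy-r*np.sin(a)).round().astype(int),(hx+r*np.cos(a)).round().astype(int)].max(-1).astype(float)
Traceback (most recent call last):
  File "gauge.py", line 17, in ana
    a=np.radians(np.arange(20,170,.25)); p=b[(hy-r*np.sin(a)).round().astype(int),(hx+r*np.cos(a)).round().astype(int)].max(-1).astype(float)
                                           ~^^^^^^^^^^^^^^^^^^^^^^^^^^^^^^^^^^^^^^^^^^^^^^^^^^^^^^^^^^^^^^^^^^^^^^^^^^^
IndexError: index -9223372036854775808 is out of bounds for axis 0 with size 500
```

View pics/g1.png

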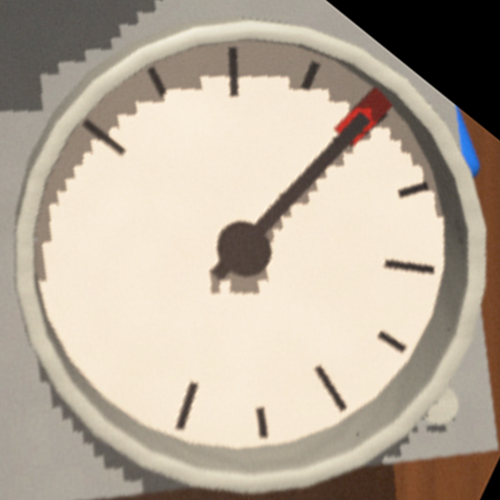

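Run:
```python
import cv2,numpy as np
b=cv2.imread('pics/g1.png').astype(int); yy,xx=np.mgrid[0:500,0:500]
dark=(b.max(-1)<105)&(b[...,2]-b[...,1]<30)
h=dark&(np.hypot(xx-244,yy-248)<30); hm=cv2.morphologyEx(h.astype(np.uint8),cv2.MORPH_OPEN,cv2.getStructuringElement(2,(25,25))); v,u=np.nonzero(hm); hx,hy=u.mean(),v.mean(); print('hub',hx,hy,len(u))
r=np.hypot(xx-hx,yy-hy); a=np.degrees(np.arctan2(hy-yy,xx-hx))
for lo,hi in((35,60),(60,90),(90,120),(120,150),(150,165),(165,180)):
  m=dark&(r>lo)&(r<=hi)&(abs(a-47)<12); rd=(b[...,2]-b[...,1]>45)&(b[...,2]-b[...,0]>45)&(r>lo)&(r<=hi)&(abs(a-47)<12)
  print(lo,hi,m.sum(),a[m].mean().round(2), rd.sum(), a[rd].mean().round(2) if rd.any() else None, (a[rd].min().round(1),a[rd].max().round(1)) if rd.sum()>20 else '')
```

```text
hub 243.7986046511628 249.04837209302326 2150
35 60 302 49.41 0 None 
60 90 372 48.5 0 None 
90 120 366 47.99 0 None 
120 150 387 47.68 4 51.74 
150 165 178 47.65 222 48.73 (np.float64(43.1), np.float64(53.5))
165 180 162 47.65 223 48.29 (np.float64(43.2), np.float64(52.8))
```

Request:
send_rows --jaw '[0.5,0.5,0.5,0.5,0.5]' --pt "0 0 0" --pt "0 0 0" --pt "0 0 0" --pt "0 0 -0.03" --pt "0 0 -0.03" --roll '[0,0,0,0,0]'

```text
clock: 44.37
position: [0.5435, 0.1334, 0.2047]
ee_rot: [[0.628, 0.778, -0.002], [0.778, -0.628, -0.0], [-0.001, -0.002, -1.0]]
ft_force: [0.1, -0.7, 0.5]
finger_gap: 0.0426
grasp_force: 0.0
```

Request:
send_rows --jaw '[0.5,0.5,0.5,0.5,0.5]' --pt "0 0 -0.035" --pt "0 0 -0.035" --pt "0.02 0 -0.015" --pt "0 0 0" --pt "0 0 0" --roll '[0,0,0,0,0]'

```text
clock: 44.78
position: [0.5568, 0.1495, 0.29]
ee_rot: [[0.628, 0.778, 0.001], [0.778, -0.628, 0.001], [0.001, 0.0, -1.0]]
ft_force: [-0.1, 0.2, -1.3]
finger_gap: 0.0425
grasp_force: 0.0
```

Run:
```python
from gauge import *
s=st(); b=rect('g2.png').astype(int); yy,xx=np.mgrid[0:500,0:500]
dark=(b.max(-1)<105)&(b[...,2]-b[...,1]<30)
h=(dark&(np.hypot(xx-244,yy-248)<40)).astype(np.uint8); hm=cv2.morphologyEx(h,cv2.MORPH_OPEN,cv2.getStructuringElement(2,(21,21))); v,u=np.nonzero(hm); hx,hy=u.mean(),v.mean(); print('hub',hx,hy,len(u))
r=np.hypot(xx-hx,yy-hy); a=np.degrees(np.arctan2(hy-yy,xx-hx))
for lo,hi in((60,90),(120,150),(150,165),(165,180),(180,200)):
  w=(r>lo)&(r<=hi)&(abs(a-47)<14); m=dark&w; rd=(b[...,2]-b[...,1]>45)&(b[...,2]-b[...,0]>45)&w
  print(lo,hi,m.sum(),a[m].mean().round(2), rd.sum(), (a[rd].mean().round(2),a[rd].min().round(1),a[rd].max().round(1)) if rd.sum()>20 else '')
```

```text
{'clock': 44.783, 'q': [-0.223, 0.668, -0.19, 1.408, 0.133, 1.076, -1.115], 'position': [0.557, 0.149, 0.29], 'ee_rot': [[0.628, 0.778, 0.001], [0.778, -0.628, 0.001], [0.001, 0.0, -1.0]], 'ft_force': [-0.084, 0.157, -1.302], 'finger_gap': 0.042, 'grasp_force': 0.0}
hub 245.4977011494253 249.10689655172413 1740
60 90 284 47.78 0 
120 150 284 47.36 2 
150 165 116 47.74 243 (np.float64(47.58), np.float64(42.6), np.float64(52.8))
165 180 101 47.6 284 (np.float64(47.59), np.float64(42.8), np.float64(52.3))
180 200 25 43.08 496 (np.float64(47.29), np.float64(42.9), np.float64(51.6))
```

The pointer is centred on the mark: pointer 47.6°, mark 47.6°. The lid is locked and the gripper is clear.

```bash
python3 -c "
from station import arm
print(arm.job_done())"
```

```text
the job is handed in; nothing more can be done
None
```

The injector is refilled and handed in at 44.8 s: both green bars (only two were on the board) are in the pot, the lid is back on and locked, and the gauge pointer stands on the red mark within about 1°; no verdict came back.

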